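Hold a bamboo tube in the carving cradle

TASK

Get the bamboo tube ready for carving: swing the brass brace of the V-cradle out until it lies squarely across the end of the V and has clicked home in its detent, then take the tube from its rest and lay it gently lengthwise in the V with its end up against the brace. Finish while holding it there: keep your grip or fingers on the tube and go on pressing it down with about a kilo of push, so that it bears on both leather-lined faces of the V, and do not let go. Leave the cup, the palette plate and the brass paperweight where they are.

Things in the scene. Friction and masses are not known exactly. Their poses are not given: they have to be found in the camera images.
- cradle: Carving cradle, fixed to the table: brown wooden base board (top at z 12 mm, x -80 to 95, y -51 to 45 mm) with two equal V-notched upright cheeks that make one straight 90 degree V (cheeks: 45 mm high, y -36 to 36, x -65 to -40 and 40 to 65; the gap between is free for fingers). Origin: on the table under the middle of the gap; x runs level along the V towards the brace's end, z up.
- v_seat (a point): Where the middle of the tube lies when it is fully seated in the V with its end touching the swung-out brace: 50 mm straight above the cradle's origin, with the cradle's axes. A tube seated there spans x -75 to 75 mm and rises to 70 mm above the table.
- left_face: The leather-lined V faces on the cradle's +y side (one on each cheek, in one plane, 25 x 30 mm each), sloping at 45 degrees, facing up and to -y. Origin and axes are the cradle's. A seated tube touches them along a line 14 mm beside and 14 mm below its axis. Firm: about 1 mm of give at 20 N.
- right_face: The same faces on the cradle's -y side, facing up and to +y. Origin and axes are the cradle's.
- brace (a joint): Angle of the brace, a level brass bar 58 x 12 x 12 mm, 48 to 60 mm above the table. At 0 it lies folded along the cradle's side, pointing to cradle -x; it swings level over the V, clockwise from above, to its stop at 1.571: across the V's end, pointing to +y, inner side at cradle x = 75 mm. Turns freely (under 1 N at the knob) to 1.0, then 2 to 4 N over a spring ball; past 1.45 it snaps home.
- brace_knob (a point): Centre of the top of the brace's black knob: an upright round pin, 12 mm in diameter and 25 mm high, on the bar, 45 mm from the pivot axis. Its top is 85 mm above the table, its foot (top of the bar) 60 mm.
- brace_hinge (a point): The upright pivot axis of the brace, at cradle x = 81, y = -40 mm, at the height of the bar's underside (48 mm above the table); has the cradle's axes. From here the bar points along (-cos q, sin q) in the cradle's x, y for brace angle q. A push of the tube's end along cradle +x only presses the swung-out brace onto its stop.
- tube: The bamboo tube: round pale bamboo blank, 40 mm in diameter, 150 mm long, with two darker rings; 0.1 to 0.2 kg. Origin: its middle, on its axis; x runs along the tube. Both ends are alike, either may go to the brace. It starts level on its rest with its axis 28 mm above the table.
- tube_rest: Dark wooden board (170 x 74 x 8 mm), fixed to the table, on which the tube starts, along the board's x. Four chocks (up to 20 mm above the table) stand close beside the tube at 52 to 72 mm either way from the middle; the 100 mm between them are free for fingers down to the board. Origin: centre of its underside.
- cup: Loose glazed water cup, 76 mm across, 95 mm high; origin at the centre of its foot. To be left alone.
- palette: Loose white porcelain palette plate with dabs of paint, 156 mm across, 16 mm high; origin at the centre of its foot. To be left alone.
- weight: Loose brass paperweight, a bar 150 x 28 x 16 mm with a small knob on top (28 mm high in all); origin at the centre of its underside, x along the bar. To be left alone.
There are look-alikes about, which are no part of the job. What is shaped like the tube but red is not meant.

How it is judged:
By the outcome, as a careful person would: the job done as asked, in the order asked, and still so for the second after the job is handed in, while the arm keeps its last pose, push and grip.
It also fails if it takes over 64 s, if anything falls off the work surface, if the arm or the gripper's body presses on something with over 40 N, if the wrist force passes 120 N, or if a joint passes its speed limit or range.

ROBOT

A 7-joint arm with a two-finger parallel gripper is mounted at the origin on the work surface. World frame = base frame: x ahead of the robot, y to its left, z up, the work surface at z = 0. Lengths are in m, angles in rad, forces in N, time in s.
With the tool pointing down it reaches from about 0.4 to 0.85 m from the base axis. Payload 4.5 kg.
Tool frame: the origin (TCP) lies midway between the tips of the shut fingers; the grasp point (between the pads) lies 19 mm behind it (grip_depth is the distance from the TCP to the grasp point, in m); z points along the fingers, y is the direction in which the jaws open and shut (so a half turn about z gives the same grasp; the last joint's range is limited). The gripper opens to 85 mm and grips with 20 to 120 N. Pads are 22 mm wide; open, the fingers measure 114 mm over their backs; the gripper's body (76 mm by 85 mm) begins 54 mm behind the grasp point. The pads swing forward as they close: fully open they stand 13 mm farther back than shut.
Start: joints at [-1.08, 0.689, -0.195, 1.565, 0.157, 0.902, -0.215], TCP at [0.276, 0.561, 0.205] pointing down, gripper open.
Joint ranges: [-3.01, 3.01], [-0.46, 2.08], [-1.47, 1.51], [0.13, 2.56], [-1, 4.14], [0.04, 2.09], [-2.66, 2.66]. Speed limits (rad/s): [2.57, 2.57, 3.14, 3.14, 3.14, 3.14, 3.14].

INTERFACE

Orientations are given as a unit quaternion [x, y, z, w].
In Python, from plant import sense, grab_frame, camera_params, job_done, grip_depth gives the robot as it stands.
- The arm moves only by the tool carry_out, never from a script. Its argument "moves" is a list of rows, each a list of 4 numbers: the shift along the tool's x, y, z in m, then the turn about the tool's z in degrees. A call has 1 to 5 rows; each row is the pose to reach, as a shift and turn from the pose commanded when the call began, along the tool's axes at that moment; what a row does not reach only later rows make up. A row lasts 1/12 s, in which the tool goes at most 41.7 mm and 7.16 degrees, less where a joint would pass 70% of its speed; a pose out of reach is approached as far as the arm can. A call with a gripper value outside its range is refused whole. "hand" is the finger opening in m, from 0 to 0.0854, set as the call begins (left out, the last holds). The fingers move at their own pace and stop on an object; "force" is the grip in N (left out, the last holds). Time passes only in rows, so rows that repeat a pose let the fingers close. It gives the time, the measured TCP pose, the force and the opening at its end, in the units of the state.
- sense(): the state, without advancing time (a new reading comes with each control period).
- grab_frame(name): name is "side" or "top" or "wrist"; returns the picture (400x640x3 uint8, blue, green, red); there is no depth.
- camera_params(name): a dict with "fx", "fy", "cx", "cy" (pixels), "camera_from_world" (4x4, takes a point from world to camera coordinates); the wrist camera has in their place "tool_from_camera" (4x4, takes a point from camera to tool coordinates, whose origin is the TCP and whose axes are the flange's). Camera axes: x right, y up, looking along -z (the intrinsics and any distortion apply to the point x, -y, -z); pixel columns grow to the right and rows downward; lengths in m; the calibration is good to about 2 mm. A picture is of the moment at which its call begins: read the wrist's pose just before it. camera_params takes no time and is no camera call.
- job_done(): hands the job in, once; it reports no verdict.
The state is a dict: "t": time; "joint_positions": joint angles; "qd": joint speeds; "effort": joint torques, N m; "eef_pos": TCP position; "tcp_rot": TCP orientation; "contact_force": force on the tool from outside, world axes, zero at the start; "torque": the same for the moment, N m; "grip_width": finger opening in m.
Only numpy, scipy, OpenCV 4.12 (cv2) and the standard library are available. Lean on these libraries where they do the work, as an engineer would, in place of code of your own. Each camera call takes 0.05 s, during which the arm holds its last target.

## Working session

There is one attempt and no reset: what is moved stays moved. The work goes in short steps, Python scripts to look and compute and a tool call to move; the robot and the scene stay as the last step left them, time stands still between calls to the robot, and variables do not carry over. Pictures are saved under pics/ and viewed, and the job is handed in when it is done.

Besides the shell and the picture viewer there is one more tool, called after "Request:" as name(argument=value, ...) on one line, values as JSON. carry_out: Moves the arm, as the interface text tells. Its arguments: {"type":"object","properties":{"moves":{"type":"array","items":{"type":"array","items":{"type":"number"}}},"hand":{"type":"number"},"force":{"type":"number"}},"required":["moves"]}

```bash
ls; mkdir -p pics; python3 - <<'E'
from plant import *
import cv2
print(sense()); print(grip_depth)
for n in("side","top","wrist"):
    s=sense(); cv2.imwrite(f"pics/{n}0.png",grab_frame(n)); print(n,camera_params(n))
E
```

```text
pics
{'t': 0.0, 'joint_positions': array([-1.0802128 ,  0.69001242, -0.19450482,  1.56637575,  0.15730585,
        0.90248916, -0.21514909]), 'qd': array([-0.00064321, -0.00138797, -0.00066298,  0.00095259,  0.00163872,
       -0.00110172, -0.0014127 ]), 'effort': array([ 2.25356457e-04, -5.39614427e+01, -1.26641415e+00, -1.58551955e+01,
        9.12598305e-03,  9.43609863e-03,  3.88497810e-06]), 'eef_pos': array([0.27540457, 0.56025312, 0.20395767]), 'tcp_rot': array([ 2.26393816e-01,  9.74035392e-01, -9.35415747e-04, -1.43013074e-04]), 'contact_force': array([-0.528142  , -0.60070639, -0.47157254]), 'torque': array([ 0.0113949 , -0.04991325,  0.02265618]), 'grip_width': 0.0853413066126056}
0.0187
side {'fx': 362.84420716158985, 'fy': 362.84420716158985, 'cx': 323.7328166984215, 'cy': 194.99922108732338, 'camera_from_world': array([[ 9.71695043e-01, -2.36237873e-01, -6.40471834e-04,
        -5.14321449e-01],
       [ 1.44988708e-01,  5.94223589e-01,  7.91123632e-01,
        -2.01840476e-01],
       [-1.86512780e-01, -7.68823773e-01,  6.11655940e-01,
        -6.86560133e-01],
       
[... 226 characters left out ...]
45 , -0.99952846,  0.02896068,  0.0557792 ],
       [ 0.98692123, -0.00540766,  0.16111254, -0.58076204],
       [-0.16087996,  0.03022598,  0.98651104, -1.05474512],
       [ 0.        ,  0.        ,  0.        ,  1.        ]])}
wrist {'fx': 277.1023025693441, 'fy': 277.1023025693441, 'cx': 318.19031273825465, 'cy': 204.08544189235366, 'tool_from_camera': array([[-4.83405774e-04,  9.64576670e-01,  2.63802224e-01,
         6.68583797e-02],
       [ 9.99999839e-01,  3.87672680e-04,  4.14953566e-04,
        -1.29289277e-03],
       [ 2.97985614e-04,  2.63802382e-01, -9.64576702e-01,
        -1.68741801e-01],
       [ 0.00000000e+00,  0.00000000e+00,  0.00000000e+00,
         1.00000000e+00]])}
```

View pics/side0.png

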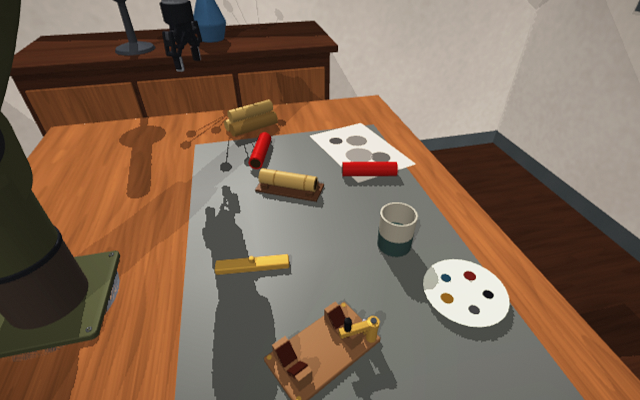

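View pics/top0.png

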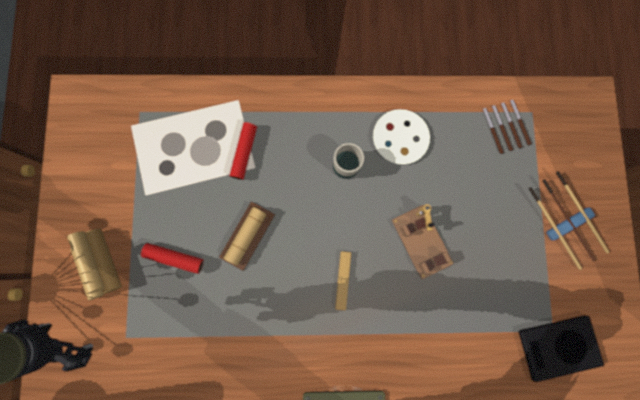

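View pics/wrist0.png

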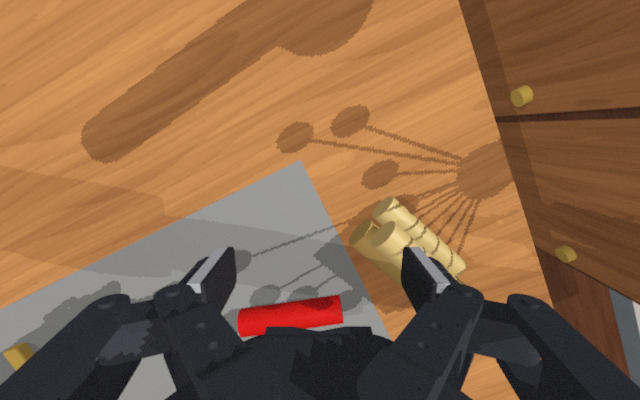

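Top view: the tube on its rest is at about (247,236), the cradle at about (423,241) with the brass pivot near (427,212), and the weight near (344,280). I'll enlarge these areas.

```bash
python3 - <<'E'
import cv2
t=cv2.imread("pics/top0.png"); s=cv2.imread("pics/side0.png")
cv2.imwrite("pics/c1.png",cv2.resize(t[190:290,380:470],None,fx=6,fy=6,interpolation=cv2.INTER_CUBIC))
cv2.imwrite("pics/c2.png",cv2.resize(t[195:280,210:285],None,fx=7,fy=7,interpolation=cv2.INTER_CUBIC))
cv2.imwrite("pics/c3.png",cv2.resize(s[290:400,255:395],None,fx=5,fy=5,interpolation=cv2.INTER_CUBIC))
E
```

```text
(no output)
```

View pics/c1.png

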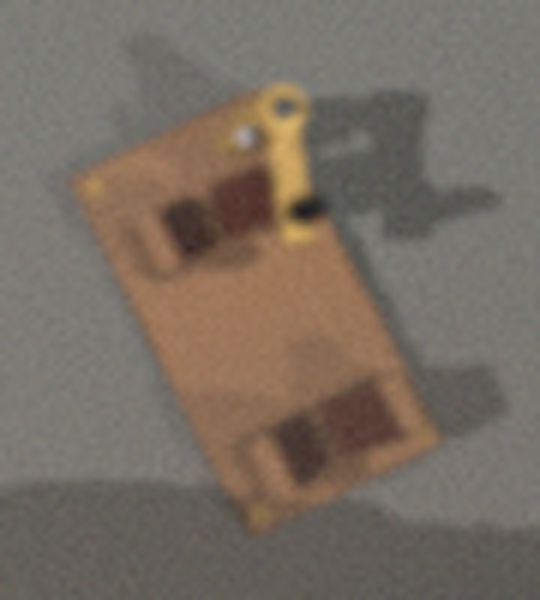

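View pics/c2.png

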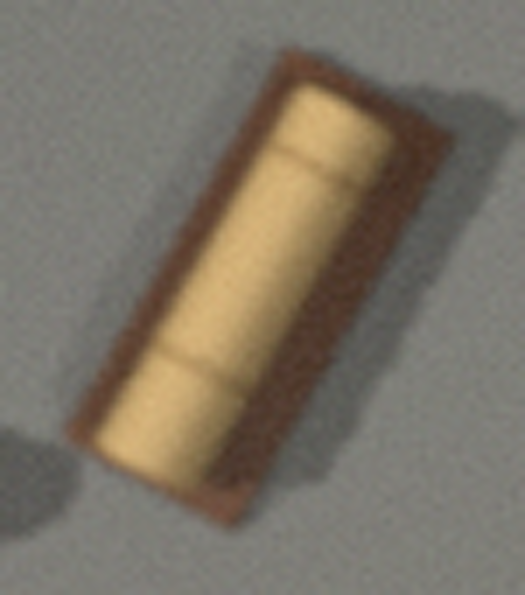

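View pics/c3.png

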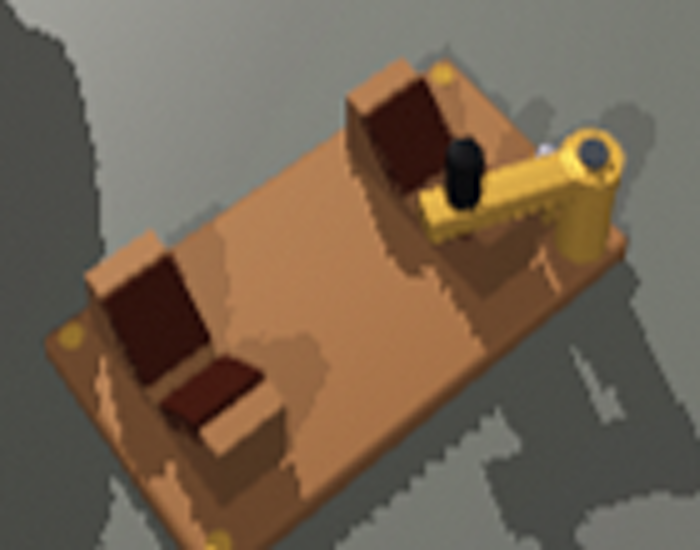

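```bash
cat > h.py <<'E'
import numpy as np, cv2
from scipy.optimize import least_squares
from plant import *
def proj(n,P):
    c=camera_params(n); P=np.atleast_2d(P)
    T=c["camera_from_world"]
    q=P@T[:3,:3].T+T[:3,3]
    return np.c_[c["cx"]+c["fx"]*q[:,0]/-q[:,2], c["cy"]-c["fy"]*q[:,1]/-q[:,2]]
def wproj(P,s):
    c=camera_params("wrist"); P=np.atleast_2d(P)
    from scipy.spatial.transform import Rotation as R
    t=(P-s["eef_pos"])@R.from_quat(s["tcp_rot"]).as_matrix()
    T=c["tool_from_camera"]; q=(t-T[:3,3])@T[:3,:3]
    return np.c_[c["cx"]+c["fx"]*q[:,0]/-q[:,2], c["cy"]-c["fy"]*q[:,1]/-q[:,2]]
def place(p,L):
    L=np.atleast_2d(L); c,s=np.cos(p[2]),np.sin(p[2])
    return np.c_[p[0]+c*L[:,0]-s*L[:,1],p[1]+s*L[:,0]+c*L[:,1],L[:,2]]
E
python3 - <<'E'
from h import *
tc=lambda a:np.array(a)/6+[380,190]-.4
sc=lambda a:np.array(a)/5+[255,290]-.4
CT=np.array([(95,45,12),(95,-51,12),(-80,-51,12),(-80,45,12)])/1000.
it=tc([(75,180),(265,88),(440,435),(255,535)])
CS=np.array([(-80,45,12),(95,45,12),(95,-51,12),(-65,36,45),(-40,36,45),(40,36,45),(65,36,45),(-65,-36,45),(-40,-36,45)])/1000.
is_=sc([(45,345),(445,50),(625,243),(90,275),(152,233),(348,100),(405,60),(215,457),(282,400)])
r1=lambda p:(proj("top",place(p,CT))-it).ravel()
r2=lambda p:(proj("side",place(p,CS))-is_).ravel()
for f in (r1,r2,lambda p:np.r_[r1(p),r2(p)]):
    o=least_squares(f,[.5,-.2,.4]); print(o.x,np.abs(o.fun).max(), np.round(o.fun,1))
p=o.x
kn=lambda q:place(p,[[.081-.045*np.cos(q),-.040+.045*np.sin(q),.085]])
g=least_squares(lambda q:np.r_[(proj("side",kn(q[0]))-sc([465,147])).ravel(),(proj("top",kn(q[0]))-tc([310,208])).ravel()],[.2]);print("q",g.x,g.fun,kn(g.x[0]))
# tube: side edge corners in top
tt=lambda a:np.array(a)/7+[210,195]-.4
def rt(p):
    # rest corners at z=8
    return (proj("top",place(p,np.array([(85,37,8),(85,-37,8),(-85,-37,8),(-85,37,8)])/1000.))-tt([(288,47),(455,137),(235,527),(68,435)])).ravel()
o=least_squares(rt,[.5,.2,-.5]);print("rest",o.x,o.fun)
def tb(p):
    return (proj("top",place(p,np.array([(75,0,28),(-75,0,28)])/1000.))-tt([(350,113),(155,465)])).ravel()
o=least_squares(tb,[.5,.2,-.5]);print("tube",o.x,o.fun)
print(place(p,[[0,0,.05]]))
E
```

```text
[ 0.46942706 -0.21792383  0.43623217] 1.1328371385252467 [-0.5 -0.7 -0.5 -0.6  1.1  0.9 -0.1  0.3]
[ 0.46755629 -0.21730953  0.4352811 ] 1.6227778924822474 [-1.2 -1.4  0.3  0.9  1.6 -0.5 -1.1  0.3 -0.2 -0.4 -0.4 -0.6 -0.6 -0.3
  0.5  0.4  0.9  1.1]
[ 0.46782454 -0.21739231  0.43569162] 1.7815234419774129 [-0.7 -0.1 -0.7 -0.   1.   1.6 -0.3  0.9 -1.  -1.4  0.4  0.9  1.8 -0.5
 -0.9  0.3 -0.  -0.4 -0.3 -0.6 -0.5 -0.3  0.7  0.4  1.1  1.1]
q [0.39603726] [-0.19801347  0.14662542 -0.08834114  0.21074406] [[ 0.51317427 -0.22125438  0.085     ]]
rest [ 0.49645694  0.24594605 -0.50099969] [ 0.16063215 -0.79267502  0.61117852 -0.58674661  0.08737472  0.86333123
 -0.83528586  0.43738172]
tube [ 0.49370926  0.24641186 -0.491213  ] [ 0.30277956 -0.57628347 -0.29388689  0.55017287]
[[ 0.46782454 -0.21739231  0.05      ]]
```

```bash
cat >> h.py <<'E'
CR=np.array([0.4682,-0.2175,0.4360])
from scipy.spatial.transform import Rotation as R
def tgt(x,y,z,yaw):
    s=sense(); M=R.from_quat(s["tcp_rot"]).as_matrix()
    d=M.T@(np.array([x,y,z])-s["eef_pos"])
    cur=np.degrees(np.arctan2(M[1,1],M[0,1]))
    turn=(cur-yaw+180)%360-180
    print("t",round(s["t"],2),"shift mm",np.round(d*1000,1),"turn",round(turn,1),"cur yaw",round(cur,1),"pos",np.round(s["eef_pos"],4),"j7",round(s["joint_positions"][6],2),"F",np.round(s["contact_force"],1),"w",round(s["grip_width"],4))
def knob(q,z=.085): return place(CR,[[.081-.045*np.cos(q),-.040+.045*np.sin(q),z]])[0]
E
python3 - <<'E'
from h import *
tgt(.52,.05,.2,92.3)
k=knob(.396);print(k); tgt(k[0],k[1],.2,92.3)
E
```

```text
t 0.15 shift mm [-444.6 -350.3    4.7] turn -28.5 cur yaw 63.8 pos [0.2755 0.5604 0.2042] j7 -0.22 F [-0.4 -0.1  0.5] w 0.0855
[ 0.51355098 -0.22134977  0.085     ]
t 0.15 shift mm [-558.5 -596.6    5.1] turn -28.5 cur yaw 63.8 pos [0.2755 0.5604 0.2042] j7 -0.22 F [-0.4 -0.1  0.5] w 0.0855
```

Request:
carry_out(moves=[[-0.445,-0.35,0.005,-28],[-0.445,-0.35,0.005,-28],[-0.445,-0.35,0.005,-28],[-0.445,-0.35,0.005,-28],[-0.445,-0.35,0.005,-28]], hand=0.03)

```text
t: 0.57
eef_pos: [0.3662, 0.3711, 0.2027]
tcp_rot: [-0.019, 1.0, -0.0, -0.0]
contact_force: [2.1, 0.1, -0.5]
grip_width: 0.0302
```

```bash
python3 -c "
from h import *
tgt(.52,-.05,.2,92.3)"
```

```text
t 0.57 shift mm [-138.  -426.5    2.8] turn -0.2 cur yaw 92.1 pos [0.3662 0.3711 0.2027] j7 0.43 F [ 2.1  0.1 -0.5] w 0.0302
```

Request:
carry_out(moves=[[-0.14,-0.427,0.0,0],[-0.14,-0.427,0.0,0],[-0.14,-0.427,0.0,0],[-0.14,-0.427,0.0,0],[-0.14,-0.427,0.0,0]])

```text
t: 0.98
eef_pos: [0.4373, 0.1753, 0.2029]
tcp_rot: [-0.016, 1.0, -0.0, -0.0]
contact_force: [1.1, 0.7, -0.5]
grip_width: 0.0301
```

Request:
carry_out(moves=[[-0.08,-0.23,0.0,0],[-0.08,-0.23,0.0,0],[-0.08,-0.23,0.0,0],[-0.08,-0.23,0.0,0],[-0.08,-0.23,0.0,0]])

```text
t: 1.4
eef_pos: [0.5119, -0.0193, 0.2029]
tcp_rot: [-0.016, 1.0, 0.0, -0.0]
contact_force: [-0.1, 1.0, -0.6]
grip_width: 0.0301
```

```bash
python3 -c "
from h import *
tgt(*knob(.396)[:2],.18,92.3)"
```

```text
t 1.4 shift mm [   4.8 -202.    22.9] turn -0.5 cur yaw 91.8 pos [ 0.5119 -0.0193  0.2029] j7 1.22 F [-0.1  1.  -0.6] w 0.0301
```

Request:
carry_out(moves=[[0.005,-0.202,0.0,0],[0.005,-0.202,0.0,0],[0.005,-0.202,0.0,0],[0.005,-0.202,0.0,0],[0.005,-0.202,0.0,0]])

```text
t: 1.82
eef_pos: [0.5122, -0.2229, 0.2026]
tcp_rot: [-0.015, 1.0, -0.0, -0.0]
contact_force: [-0.2, -0.0, -1.1]
grip_width: 0.0299
```

```bash
python3 -c "
from h import *
tgt(*knob(.396)[:2],.066,92.3)
s=sense();f=grab_frame('wrist');cv2.imwrite('pics/w1.png',f)
pts=[knob(.396),*place(CR,np.array([(95,45,12),(95,-51,12),(-80,-51,12),(-80,45,12),(-65,36,45),(-65,-36,45),(65,36,45),(65,-36,45)])/1000.)]
for u in wproj(pts,s): 
  print(u); cv2.circle(f,tuple(int(round(v)) for v in u),2,(0,255,0),-1)
cv2.imwrite('pics/w1m.png',f)"
```

```text
t 1.82 shift mm [ -1.5   1.6 136.6] turn -0.6 cur yaw 91.7 pos [ 0.5122 -0.2229  0.2026] j7 1.59 F [-0.2 -0.  -1.1] w 0.0299
[320.7983964  195.60895242]
[383.11058347 200.48771461]
[317.31012149 227.21911862]
[260.57606099 103.35107085]
[333.07251975  69.39550708]
[332.2477196   80.54874624]
[272.65566791 108.19686227]
[373.75202286 188.03128636]
[318.71973048 210.74919977]
```

View pics/w1m.png

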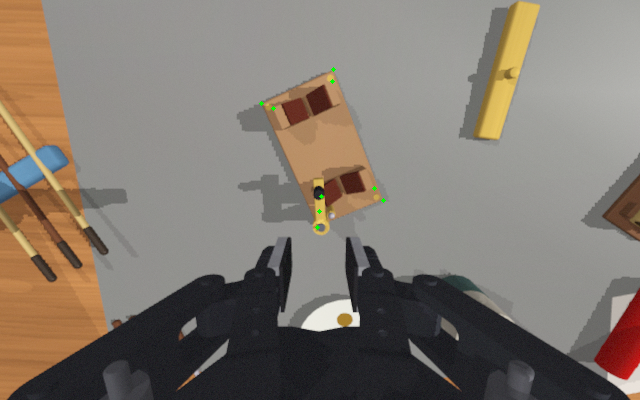

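```bash
python3 -c "
from h import *
f=cv2.imread('pics/w1m.png');cv2.imwrite('pics/w1c.png',cv2.resize(f[55:245,245:400],None,fx=4,fy=4,interpolation=cv2.INTER_CUBIC)[:600+160])"
```

```text
(no output)
```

View pics/w1c.png

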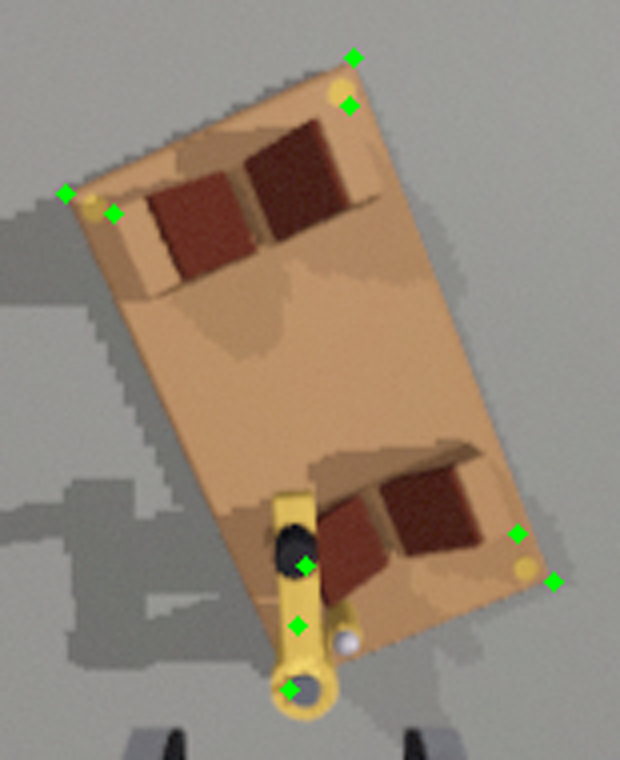

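Request:
carry_out(moves=[[0,0,0.04,-0.5],[0,0,0.08,-0.5],[0,0,0.115,-0.5],[0,0,0.138,-0.5],[0,0,0.138,-0.5]])

```text
t: 2.28
eef_pos: [0.5094, -0.2178, 0.0604]
tcp_rot: [-0.021, 1.0, 0.002, -0.004]
contact_force: [-0.4, 0.4, 0.0]
grip_width: 0.0301
```

```bash
python3 -c "
from h import *
for q in (.35,.65,1.0,1.3,1.571): tgt(*knob(q)[:2],.066,115-np.degrees(q))
f=grab_frame('side');cv2.imwrite('pics/s1.png',cv2.resize(f[250:400,240:420],None,fx=4,fy=4,interpolation=cv2.INTER_CUBIC))"
```

```text
t 2.28 shift mm [-4.  -5.7 -5.6] turn -2.6 cur yaw 92.4 pos [ 0.5094 -0.2178  0.0604] j7 1.48 F [-0.4  0.4  0. ] w 0.0301
t 2.28 shift mm [-5.4  7.6 -5.6] turn 14.6 cur yaw 92.4 pos [ 0.5094 -0.2178  0.0604] j7 1.48 F [-0.4  0.4  0. ] w 0.0301
t 2.28 shift mm [-12.   21.9  -5.6] turn 34.7 cur yaw 92.4 pos [ 0.5094 -0.2178  0.0604] j7 1.48 F [-0.4  0.4  0. ] w 0.0301
t 2.28 shift mm [-21.2  31.7  -5.7] turn 51.8 cur yaw 92.4 pos [ 0.5094 -0.2178  0.0604] j7 1.48 F [-0.4  0.4  0. ] w 0.0301
t 2.28 shift mm [-31.7  37.8  -5.7] turn 67.4 cur yaw 92.4 pos [ 0.5094 -0.2178  0.0604] j7 1.48 F [-0.4  0.4  0. ] w 0.0301
```

View pics/s1.png

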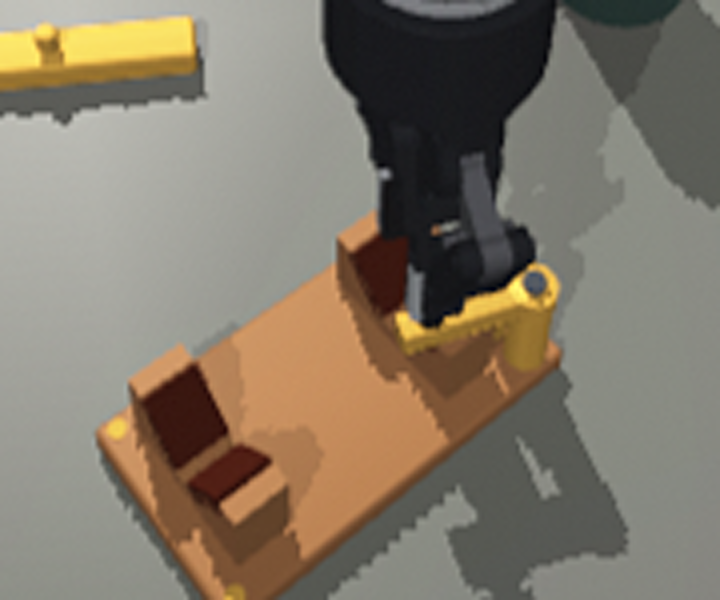

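Request:
carry_out(moves=[[0,0,-0.003,0],[0,0,-0.003,0]])

```text
t: 2.5
eef_pos: [0.5149, -0.2194, 0.0701]
tcp_rot: [-0.02, 1.0, -0.001, 0.002]
contact_force: [-0.4, -0.7, -0.7]
grip_width: 0.0302
```

```bash
python3 -c "
from h import *
for q in (.35,.65,.8,1.0,1.15,1.3,1.45,1.571): tgt(*knob(q)[:2],.066,115-np.degrees(q))"
```

```text
t 2.5 shift mm [ 1.4 -3.9  4.1] turn -2.6 cur yaw 92.3 pos [ 0.5149 -0.2194  0.0701] j7 1.48 F [-0.4 -0.7 -0.7] w 0.0302
t 2.5 shift mm [0.  9.5 4.1] turn 14.6 cur yaw 92.3 pos [ 0.5149 -0.2194  0.0701] j7 1.48 F [-0.4 -0.7 -0.7] w 0.0302
t 2.5 shift mm [-2.1 15.8  4.1] turn 23.2 cur yaw 92.3 pos [ 0.5149 -0.2194  0.0701] j7 1.48 F [-0.4 -0.7 -0.7] w 0.0302
t 2.5 shift mm [-6.5 23.7  4.1] turn 34.6 cur yaw 92.3 pos [ 0.5149 -0.2194  0.0701] j7 1.48 F [-0.4 -0.7 -0.7] w 0.0302
t 2.5 shift mm [-10.7  29.    4.2] turn 43.2 cur yaw 92.3 pos [ 0.5149 -0.2194  0.0701] j7 1.48 F [-0.4 -0.7 -0.7] w 0.0302
t 2.5 shift mm [-15.7  33.5   4.2] turn 51.8 cur yaw 92.3 pos [ 0.5149 -0.2194  0.0701] j7 1.48 F [-0.4 -0.7 -0.7] w 0.0302
t 2.5 shift mm [-21.3  37.3   4.2] turn 60.4 cur yaw 92.3 pos [ 0.5149 -0.2194  0.0701] j7 1.48 F [-0.4 -0.7 -0.7] w 0.0302
t 2.5 shift mm [-26.2  39.7   4.2] turn 67.3 cur yaw 92.3 pos [ 0.5149 -0.2194  0.0701] j7 1.48 F [-0.4 -0.7 -0.7] w 0.0302
```

Request:
carry_out(moves=[[0.0,-0.002,0.003,-2],[0,0,0.003,0],[0,0.004,0.003,5],[0,0.009,0.003,12],[-0.001,0.014,0.003,19]], hand=0.018)

```text
t: 2.92
eef_pos: [0.5149, -0.2056, 0.0672]
tcp_rot: [0.148, 0.989, -0.0, 0.002]
contact_force: [0.9, -0.6, 0.1]
grip_width: 0.0179
```

```bash
python3 -c "
from h import *
for q in (.8,1.0,1.15,1.3,1.45,1.571): tgt(*knob(q)[:2],.067,115-np.degrees(q))"
```

```text
t 2.92 shift mm [-0.9  2.4  0.2] turn 3.8 cur yaw 72.9 pos [ 0.5149 -0.2056  0.0672] j7 1.23 F [ 0.9 -0.6  0.1] w 0.0179
t 2.92 shift mm [-2.4 11.3  0.2] turn 15.2 cur yaw 72.9 pos [ 0.5149 -0.2056  0.0672] j7 1.23 F [ 0.9 -0.6  0.1] w 0.0179
t 2.92 shift mm [-4.6 17.6  0.2] turn 23.8 cur yaw 72.9 pos [ 0.5149 -0.2056  0.0672] j7 1.23 F [ 0.9 -0.6  0.1] w 0.0179
t 2.92 shift mm [-7.8 23.6  0.2] turn 32.4 cur yaw 72.9 pos [ 0.5149 -0.2056  0.0672] j7 1.23 F [ 0.9 -0.6  0.1] w 0.0179
t 2.92 shift mm [-11.8  29.    0.2] turn 41.0 cur yaw 72.9 pos [ 0.5149 -0.2056  0.0672] j7 1.23 F [ 0.9 -0.6  0.1] w 0.0179
t 2.92 shift mm [-15.7  32.8   0.2] turn 48.0 cur yaw 72.9 pos [ 0.5149 -0.2056  0.0672] j7 1.23 F [ 0.9 -0.6  0.1] w 0.0179
```

Request:
carry_out(moves=[[-0.001,0.006,0,7],[-0.002,0.011,0,14],[-0.004,0.016,0,20],[-0.006,0.02,0,26],[-0.008,0.024,0,32]])

```text
t: 3.33
eef_pos: [0.53, -0.1842, 0.0672]
tcp_rot: [0.414, 0.91, 0.001, 0.002]
contact_force: [0.1, -0.4, 0.2]
grip_width: 0.0179
```

```bash
python3 -c "
from h import *
for q in (1.0,1.15,1.3,1.45,1.571): tgt(*knob(q)[:2],.067,115-np.degrees(q))
f=grab_frame('side');cv2.imwrite('pics/s2.png',cv2.resize(f[250:400,240:420],None,fx=4,fy=4,interpolation=cv2.INTER_CUBIC))"
```

```text
t 3.33 shift mm [ -2.2 -14.6   0.2] turn -16.7 cur yaw 41.0 pos [ 0.53   -0.1842  0.0672] j7 0.84 F [ 0.1 -0.4  0.2] w 0.0179
t 3.33 shift mm [-0.8 -8.   0.2] turn -8.1 cur yaw 41.0 pos [ 0.53   -0.1842  0.0672] j7 0.84 F [ 0.1 -0.4  0.2] w 0.0179
t 3.33 shift mm [-0.4 -1.3  0.2] turn 0.5 cur yaw 41.0 pos [ 0.53   -0.1842  0.0672] j7 0.84 F [ 0.1 -0.4  0.2] w 0.0179
t 3.33 shift mm [-0.9  5.4  0.3] turn 9.1 cur yaw 41.0 pos [ 0.53   -0.1842  0.0672] j7 0.84 F [ 0.1 -0.4  0.2] w 0.0179
t 3.33 shift mm [-2.1 10.7  0.3] turn 16.1 cur yaw 41.0 pos [ 0.53   -0.1842  0.0672] j7 0.84 F [ 0.1 -0.4  0.2] w 0.0179
```

View pics/s2.png

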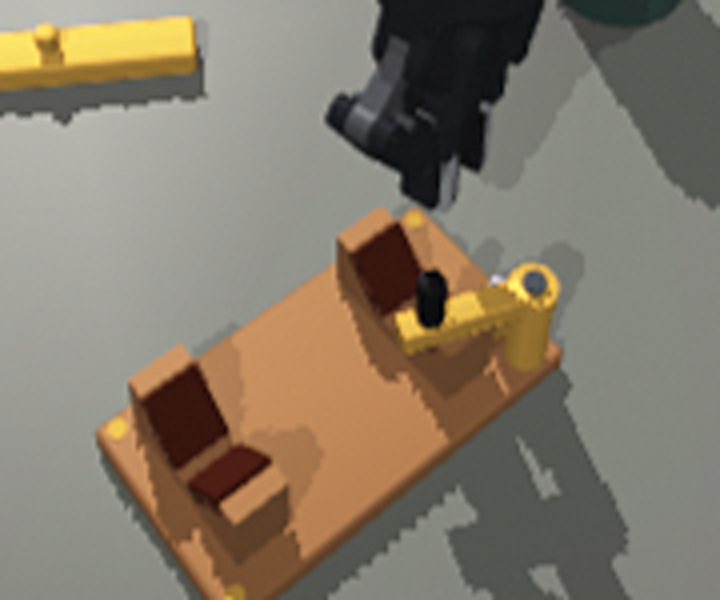

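```bash
python3 -c "
from h import *
for q in (.2,.3,.396): print(q,knob(q),proj('side',knob(q)),proj('top',knob(q)), proj('side',knob(q,.06)))
for y in(-.2045,-.2195,-.2345): print(y,proj('side',[.5149,y,.070]),proj('side',[.5149,y,.08]))
print('tcp',proj('side',sense()['eef_pos']))
s=sense();f=grab_frame('wrist')
for q in (.2,.3,.396):
  u=wproj([knob(q)],s)[0]; print(u); cv2.circle(f,tuple(int(round(v)) for v in u),1,(0,255,0),-1)
cv2.imwrite('pics/w2.png',cv2.resize(f[100:400,170:470],None,fx=2,fy=2,interpolation=cv2.INTER_CUBIC))"
```

```text
0.2 [ 0.51476234 -0.23007194  0.085     ] [[350.05539714 323.88291035]] [[434.65186901 223.81807115]] [[349.3581929 333.0317401]]
0.3 [ 0.5139305 -0.2256514  0.085    ] [[348.69514142 321.49954889]] [[432.91164193 224.16279091]] [[348.03823847 330.66021129]]
0.396 [ 0.51355098 -0.22134977  0.085     ] [[347.65381579 319.14864075]] [[431.20844434 224.32662546]] [[347.02827759 328.32025255]]
-0.2045 [[345.07795677 315.41213666]] [[345.3004174  311.71003653]]
-0.2195 [[347.76072678 323.50779107]] [[348.01677673 319.81777013]]
-0.2345 [[350.55409263 331.93718476]] [[350.84635435 328.26343537]]
tcp [[350.72022151 303.38865199]]
[250.01915801 282.96106166]
[253.32135662 277.28156071]
[257.13902188 272.1043491 ]
```

View pics/w2.png

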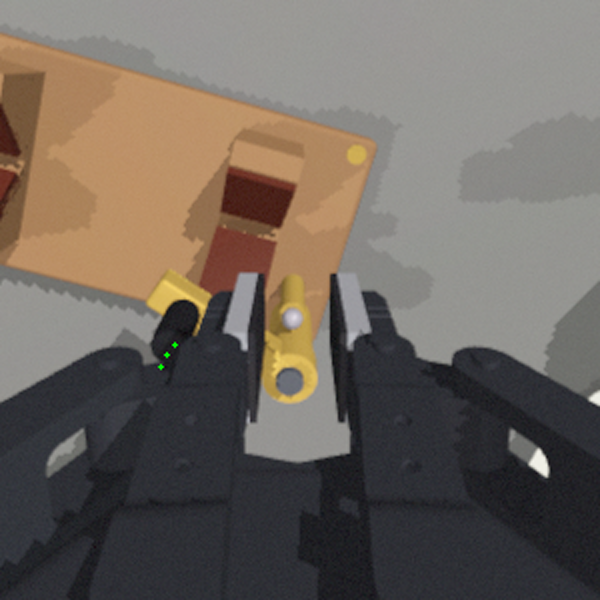

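```bash
cat >> h.py <<'E'
def wback(u,z,s):
    c=camera_params("wrist");T=c["tool_from_camera"]
    d=np.array([(u[0]-c["cx"])/c["fx"],-(u[1]-c["cy"])/c["fy"],-1.])
    M=R.from_quat(s["tcp_rot"]).as_matrix()
    o=M@T[:3,3]+s["eef_pos"]; d=M@T[:3,:3]@d
    return o+d*(z-o[2])/d[2]
def back(n,u,z):
    c=camera_params(n);T=c["camera_from_world"]
    d=T[:3,:3].T@np.array([(u[0]-c["cx"])/c["fx"],-(u[1]-c["cy"])/c["fy"],-1.]); o=-T[:3,:3].T@T[:3,3]
    return o+d*(z-o[2])/d[2]
E
python3 -c "
from h import *
s=sense()
print(s['eef_pos'],s['t'])
a=lambda x,y:(x/2+170-.25,y/2+100-.25)
print('knob',wback(a(165,346),.085,s),'knobfoot',wback(a(183,312),.062,s),'hinge',wback(a(289,380),.064,s),place(CR,[.081,-.04,.06]))
print('barend',wback(a(178,275),.06,s), wback(a(148,302),.06,s))
b=lambda x,y:(x/4+240-.4,y/4+250-.4)
print('side knob',back('side',b(432,278),.085),'hinge',back('side',b(535,282),.064))
print('side bar end top corners',back('side',b(398,322),.06))
"

```

```text
[ 0.5304781  -0.1835354   0.06701182] 3.4333
knob [ 0.51132186 -0.22422393  0.085     ] knobfoot [ 0.51203741 -0.22358317  0.062     ] hinge [ 0.55588012 -0.21856539  0.064     ] [[ 0.55851498 -0.21955025  0.06      ]]
barend [ 0.50255163 -0.21491112  0.06      ] [ 0.50096204 -0.22959323  0.06      ]
side knob [ 0.51349467 -0.22124844  0.085     ] hinge [ 0.55792044 -0.21968564  0.064     ]
side bar end top corners [ 0.50049708 -0.2213764   0.06      ]
```

```bash
python3 -c "
from h import *
f=grab_frame('wrist')
cv2.imwrite('pics/w3.png',cv2.resize(f[190:330,230:400],None,fx=4.5,fy=4,interpolation=cv2.INTER_CUBIC))"
```

```text
(no output)
```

View pics/w3.png

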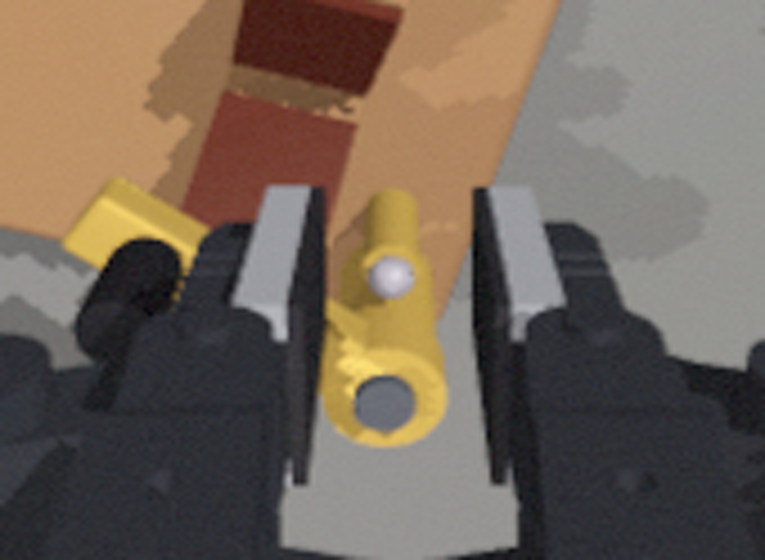

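Request:
carry_out(moves=[[0,0,-0.03,0],[0,0,-0.03,0],[0,0,-0.03,0],[0,0,-0.03,0],[0,0,-0.03,0]], hand=0.0)

```text
t: 3.9
eef_pos: [0.5276, -0.1846, 0.0947]
tcp_rot: [0.412, 0.911, 0.0, -0.0]
contact_force: [0.9, -0.5, -0.1]
grip_width: 0.0002
```

```bash
python3 -c "
from h import *
s=sense();print(s['eef_pos'],s['grip_width'])
f=grab_frame('wrist')
cv2.imwrite('pics/w4.png',cv2.resize(f[190:330,230:400],None,fx=4,fy=4,interpolation=cv2.INTER_CUBIC))
f=grab_frame('side');p=s['eef_pos']
for h in (0,.01,.02,.03):
  u=proj('side',p+[0,0,h])[0];print(u);cv2.circle(f,tuple(int(round(v)) for v in u),0,(0,255,0),-1)
cv2.imwrite('pics/s4.png',cv2.resize(f[230:370,290:430],None,fx=4,fy=4,interpolation=cv2.INTER_NEAREST))"
```

```text
[ 0.52757361 -0.18461347  0.09469952] 0.00022125277614584563
[349.69884924 294.30278218]
[349.96914834 290.39395233]
[350.24521945 286.4016526 ]
[350.52724946 282.32318049]
```

View pics/w4.png

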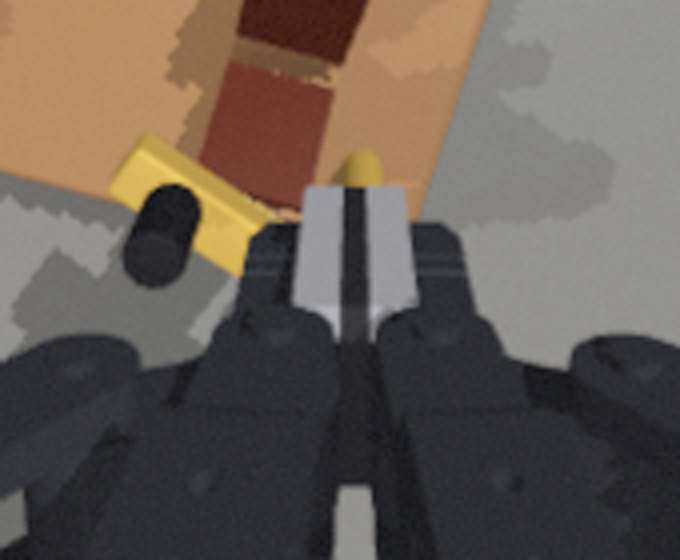

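View pics/s4.png

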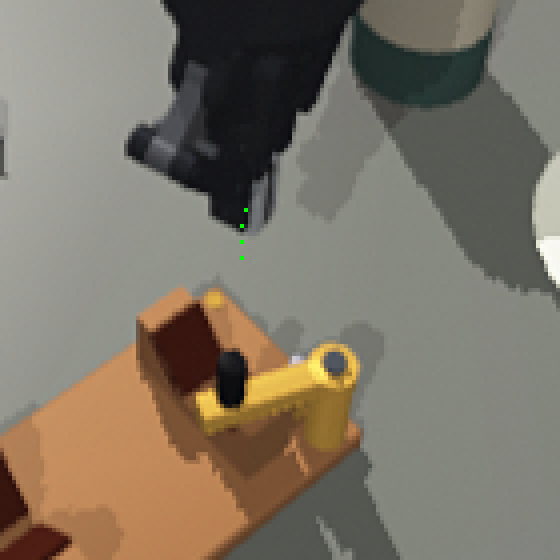

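```bash
python3 -c "
from h import *
tgt(.49,-.075,.05,40)"
```

```text
t 4.0 shift mm [106.9  44.2  44.5] turn 1.4 cur yaw 41.4 pos [ 0.5275 -0.1844  0.0944] j7 0.85 F [ 0.1 -0.5 -0.1] w -0.0001
```

Request:
carry_out(moves=[[0.036,0.015,0,0],[0.072,0.03,0,0],[0.107,0.044,0.02,0],[0.107,0.044,0.045,0],[0.107,0.044,0.045,0]])

```text
t: 4.42
eef_pos: [0.4874, -0.0715, 0.0468]
tcp_rot: [0.409, 0.912, -0.0, -0.004]
contact_force: [-0.1, -0.8, -0.6]
grip_width: 0.0
```

Request:
carry_out(moves=[[0,0,0.005,0],[0,0,0.01,0],[0,0,0.015,0],[0,0,0.02,0],[0,0,0.02,0]])

```text
t: 4.83
eef_pos: [0.4905, -0.076, 0.0295]
tcp_rot: [0.413, 0.911, -0.0, -0.0]
contact_force: [0.1, -0.5, 0.2]
grip_width: 0.0
```

```bash
python3 -c "
from h import *
tgt(.49,-.075,.02,40)
s=sense();p=s['eef_pos']
f=grab_frame('side')
for h in (0,.01,.02,.03):
  u=proj('side',p+[0,0,h])[0];cv2.circle(f,tuple(int(round(v)) for v in u),0,(0,255,0),-1)
u=u.astype(int)
cv2.imwrite('pics/s5.png',cv2.resize(f[u[1]-60:u[1]+60,u[0]-70:u[0]+70],None,fx=5,fy=5,interpolation=cv2.INTER_NEAREST))"
```

```text
t 4.83 shift mm [1.1 0.3 9.5] turn 1.2 cur yaw 41.2 pos [ 0.4905 -0.076   0.0295] j7 0.68 F [ 0.1 -0.5  0.2] w 0.0
```

View pics/s5.png

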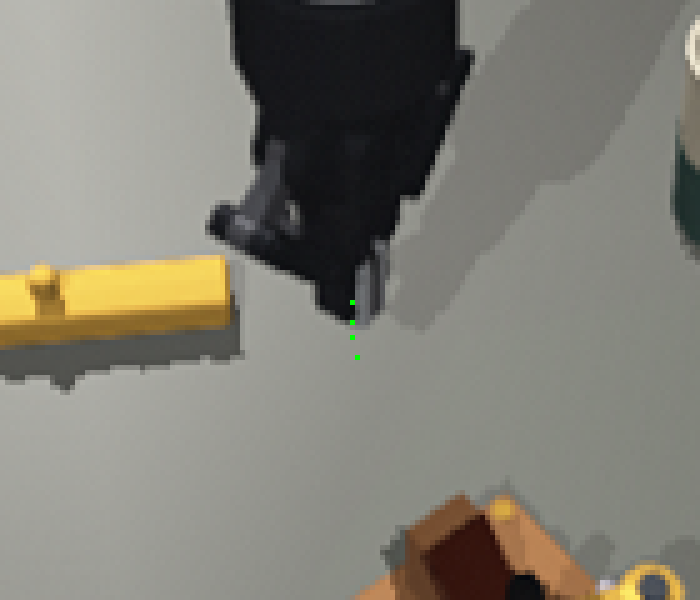

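Request:
carry_out(moves=[[0,0,0.004,0],[0,0,0.008,0],[0,0,0.012,0],[0,0,0.016,0],[0,0,0.02,0]])

```text
t: 5.3
eef_pos: [0.4905, -0.075, 0.0095]
tcp_rot: [0.412, 0.911, 0.0, -0.0]
contact_force: [0.1, 0.5, -0.3]
grip_width: -0.0002
```

Request:
carry_out(moves=[[0,0,0.003,0],[0,0,0.006,0],[0,0,0.006,0]])

```text
t: 5.55
eef_pos: [0.4902, -0.075, 0.0033]
tcp_rot: [0.412, 0.911, -0.0, -0.0]
contact_force: [-0.3, 0.4, 0.9]
grip_width: 0.0
```

Request:
carry_out(moves=[[0,0,0.002,0],[0,0,0.004,0],[0,0,0.006,0],[0,0,0.006,0]])

```text
t: 5.88
eef_pos: [0.4904, -0.075, -0.0024]
tcp_rot: [0.412, 0.911, -0.0, -0.0]
contact_force: [0.4, 0.2, 0.6]
grip_width: -0.0001
```

```bash
python3 -c "
from h import *
tgt(.49,-.075,.0,40)
f=grab_frame('side')
u=proj('side',sense()['eef_pos'])[0].astype(int)
cv2.imwrite('pics/s6.png',cv2.resize(f[u[1]-60:u[1]+60,u[0]-70:u[0]+70],None,fx=5,fy=5,interpolation=cv2.INTER_NEAREST))"
```

```text
t 5.88 shift mm [ 0.2 -0.3 -2.4] turn 1.3 cur yaw 41.3 pos [ 0.4904 -0.075  -0.0024] j7 0.67 F [0.4 0.2 0.6] w -0.0001
```

View pics/s6.png

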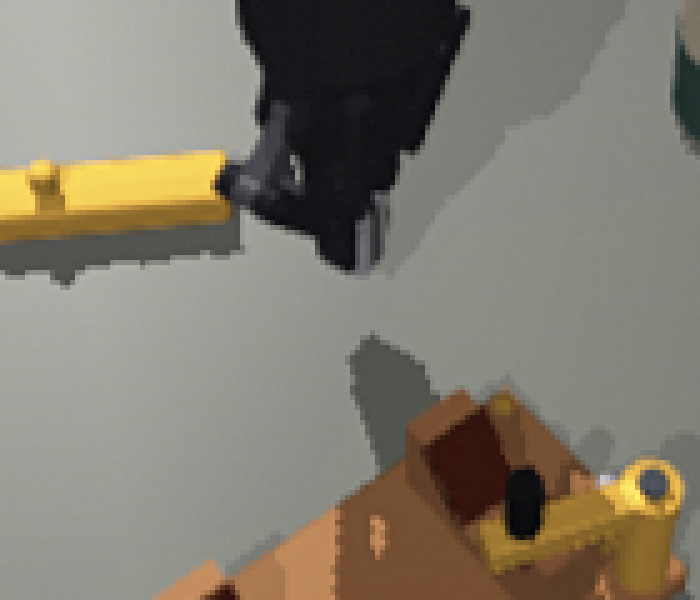

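Request:
carry_out(moves=[[0,0,0.002,0],[0,0,0.004,0],[0,0,0.006,0],[0,0,0.008,0],[0,0,0.008,0]])

```text
t: 6.35
eef_pos: [0.4903, -0.075, -0.0105]
tcp_rot: [0.412, 0.911, -0.0, -0.0]
contact_force: [0.2, 0.4, -0.6]
grip_width: -0.0003
```

Request:
carry_out(moves=[[0,0,0.002,0],[0,0,0.004,0],[0,0,0.006,0],[0,0,0.006,0]])

```text
t: 6.68
eef_pos: [0.4903, -0.075, -0.0164]
tcp_rot: [0.412, 0.911, -0.0, -0.0]
contact_force: [-0.7, 0.7, 0.1]
grip_width: -0.0
```

Request:
carry_out(moves=[[0,0,0.001,0],[0,0,0.002,0],[0,0,0.003,0],[0,0,0.003,0]])

```text
t: 7.02
eef_pos: [0.4905, -0.075, -0.0192]
tcp_rot: [0.412, 0.911, 0.0, -0.0]
contact_force: [-0.5, 1.1, 0.4]
grip_width: 0.0001
```

Request:
carry_out(moves=[[0,0,0.001,0],[0,0,0.002,0],[0,0,0.003,0],[0,0,0.003,0]])

```text
t: 7.35
eef_pos: [0.4904, -0.075, -0.0222]
tcp_rot: [0.412, 0.911, -0.0, -0.0]
contact_force: [0.3, 0.3, 0.5]
grip_width: -0.0001
```

Request:
carry_out(moves=[[0,0,0.001,0],[0,0,0.002,0],[0,0,0.003,0],[0,0,0.004,0],[0,0,0.004,0]])

```text
t: 7.77
eef_pos: [0.4904, -0.075, -0.0263]
tcp_rot: [0.412, 0.911, -0.0, -0.0]
contact_force: [-0.5, 0.5, 0.3]
grip_width: 0.0001
```

```bash
python3 -c "
from h import *
tgt(.49,-.075,.0,40)
f=grab_frame('side')
u=proj('side',sense()['eef_pos'])[0].astype(int)
cv2.imwrite('pics/s7.png',cv2.resize(f[u[1]-70:u[1]+50,u[0]-70:u[0]+70],None,fx=5,fy=5,interpolation=cv2.INTER_NEAREST))"
```

```text
t 7.77 shift mm [  0.3  -0.3 -26.3] turn 1.3 cur yaw 41.3 pos [ 0.4904 -0.075  -0.0263] j7 0.67 F [-0.5  0.5  0.3] w 0.0001
```

View pics/s7.png

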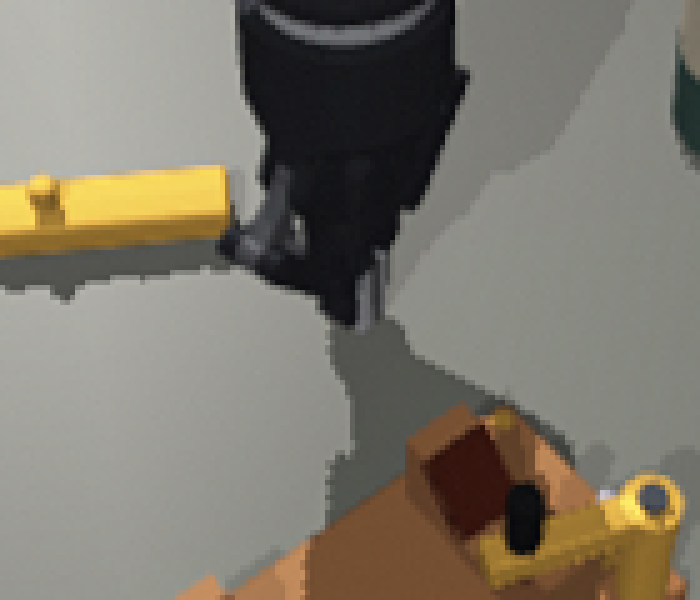

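Request:
carry_out(moves=[[0,0,0.001,0],[0,0,0.002,0],[0,0,0.003,0],[0,0,0.003,0]])

```text
t: 8.15
eef_pos: [0.4906, -0.0751, -0.0265]
tcp_rot: [0.412, 0.911, 0.0, 0.001]
contact_force: [-3.3, 0.9, 28.9]
grip_width: 0.0001
```

Request:
carry_out(moves=[[0,0,0.001,0],[0,0,0.002,0],[0,0,0.003,0],[0,0,0.003,0]])

```text
t: 8.48
eef_pos: [0.4906, -0.0751, -0.0267]
tcp_rot: [0.412, 0.911, 0.0, 0.001]
contact_force: [-5.7, 1.9, 60.5]
grip_width: -0.0004
```

Request:
carry_out(moves=[[0,0,-0.03,0],[0,0,-0.07,0],[0,0,-0.11,-7],[0,0,-0.14,-14],[0,0,-0.14,-21]], hand=0.03)

```text
t: 8.9
eef_pos: [0.494, -0.0757, 0.1134]
tcp_rot: [0.236, 0.972, 0.0, 0.005]
contact_force: [-0.2, -0.4, -0.4]
grip_width: 0.0301
```

```bash
python3 -c "
from h import *
tgt(.5125,-.2225,.10,93)"
```

```text
t 8.9 shift mm [ -83.7 -121.9   13.8] turn -30.4 cur yaw 62.6 pos [ 0.494  -0.0757  0.1134] j7 0.91 F [-0.2 -0.4 -0.4] w 0.0301
```

Request:
carry_out(moves=[[-0.021,-0.03,0.003,-7],[-0.042,-0.06,0.006,-14],[-0.063,-0.09,0.01,-21],[-0.084,-0.122,0.014,-28],[-0.084,-0.122,0.014,-31]])

```text
t: 9.32
eef_pos: [0.5064, -0.2339, 0.0929]
tcp_rot: [-0.025, 1.0, -0.004, -0.001]
contact_force: [0.1, -1.7, -0.8]
grip_width: 0.0298
```

Request:
carry_out(moves=[[0,0,0,0],[0,0,0,0]])

```text
t: 9.48
eef_pos: [0.5079, -0.2216, 0.0937]
tcp_rot: [-0.028, 1.0, 0.001, -0.0]
contact_force: [0.2, 0.6, 0.3]
grip_width: 0.0299
```

```bash
python3 -c "
from h import *
tgt(.5125,-.2225,.036,93)
f=grab_frame('wrist')
cv2.imwrite('pics/w8.png',cv2.resize(f[100:330,200:450],None,fx=2.5,fy=2.5,interpolation=cv2.INTER_CUBIC))"
```

```text
t 9.48 shift mm [-4.5 -1.2 57.7] turn 0.2 cur yaw 93.2 pos [ 0.5079 -0.2216  0.0937] j7 1.51 F [0.2 0.6 0.3] w 0.0299
```

View pics/w8.png

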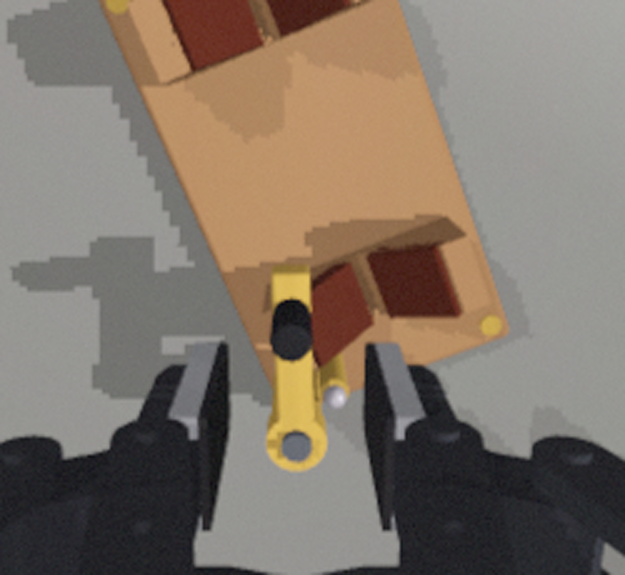

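Request:
carry_out(moves=[[-0.003,-0.001,0.02,0],[-0.004,-0.001,0.04,0],[-0.004,-0.001,0.055,0],[-0.004,-0.001,0.057,0],[-0.004,-0.001,0.057,0]])

```text
t: 9.95
eef_pos: [0.512, -0.2207, 0.0365]
tcp_rot: [-0.03, 1.0, 0.001, -0.001]
contact_force: [0.2, -0.5, -0.3]
grip_width: 0.0301
```

Request:
carry_out(moves=[[0,0,0,0],[0,0,0,0]], hand=0.017)

```text
t: 10.12
eef_pos: [0.5132, -0.2224, 0.038]
tcp_rot: [-0.029, 1.0, -0.0, 0.001]
contact_force: [-0.5, -0.1, -0.4]
grip_width: 0.0168
```

```bash
python3 -c "
from h import *
for q in (.37,.6,.8,1.0,1.15,1.3,1.45,1.571): tgt(*knob(q)[:2],.036,115-np.degrees(q))
f=grab_frame('wrist')
cv2.imwrite('pics/w9.png',cv2.resize(f[100:330,200:450],None,fx=2.5,fy=2.5,interpolation=cv2.INTER_CUBIC))"
```

```text
t 10.12 shift mm [-0.4 -0.2  2. ] turn -0.4 cur yaw 93.4 pos [ 0.5132 -0.2224  0.038 ] j7 1.46 F [-0.5 -0.1 -0.4] w 0.0168
t 10.12 shift mm [-1.5 10.1  2. ] turn 12.8 cur yaw 93.4 pos [ 0.5132 -0.2224  0.038 ] j7 1.46 F [-0.5 -0.1 -0.4] w 0.0168
t 10.12 shift mm [-4.4 18.6  2. ] turn 24.2 cur yaw 93.4 pos [ 0.5132 -0.2224  0.038 ] j7 1.46 F [-0.5 -0.1 -0.4] w 0.0168
t 10.12 shift mm [-8.9 26.4  2. ] turn 35.7 cur yaw 93.4 pos [ 0.5132 -0.2224  0.038 ] j7 1.46 F [-0.5 -0.1 -0.4] w 0.0168
t 10.12 shift mm [-13.2  31.6   2. ] turn 44.3 cur yaw 93.4 pos [ 0.5132 -0.2224  0.038 ] j7 1.46 F [-0.5 -0.1 -0.4] w 0.0168
t 10.12 shift mm [-18.3  36.    2. ] turn 52.9 cur yaw 93.4 pos [ 0.5132 -0.2224  0.038 ] j7 1.46 F [-0.5 -0.1 -0.4] w 0.0168
t 10.12 shift mm [-23.9  39.7   2. ] turn 61.5 cur yaw 93.4 pos [ 0.5132 -0.2224  0.038 ] j7 1.46 F [-0.5 -0.1 -0.4] w 0.0168
t 10.12 shift mm [-28.9  42.    2.1] turn 68.4 cur yaw 93.4 pos [ 0.5132 -0.2224  0.038 ] j7 1.46 F [-0.5 -0.1 -0.4] w 0.0168
```

View pics/w9.png

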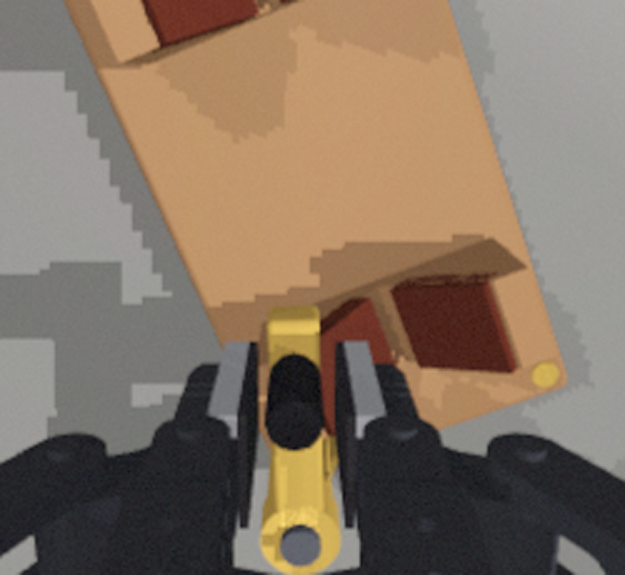

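Request:
carry_out(moves=[[0,0.004,0.001,5],[-0.001,0.009,0.001,11],[-0.003,0.014,0.001,18],[-0.004,0.019,0.001,24],[-0.006,0.022,0.001,29]])

```text
t: 10.58
eef_pos: [0.5168, -0.2005, 0.0368]
tcp_rot: [0.225, 0.974, -0.0, 0.0]
contact_force: [-0.3, 0.6, 1.6]
grip_width: 0.017
```

```bash
python3 -c "
from h import *
for q in (1.0,1.15,1.3,1.45,1.571,1.65): tgt(*knob(q)[:2],.037,115-np.degrees(q))
f=grab_frame('wrist')
cv2.imwrite('pics/w10.png',cv2.resize(f[100:330,200:450],None,fx=2.5,fy=2.5,interpolation=cv2.INTER_CUBIC))"
```

```text
t 10.58 shift mm [-1.2  6.2 -0.2] turn 6.3 cur yaw 64.0 pos [ 0.5168 -0.2005  0.0368] j7 1.1 F [-0.3  0.6  1.6] w 0.017
t 10.58 shift mm [-2.4 12.8 -0.2] turn 14.9 cur yaw 64.0 pos [ 0.5168 -0.2005  0.0368] j7 1.1 F [-0.3  0.6  1.6] w 0.017
t 10.58 shift mm [-4.6 19.1 -0.2] turn 23.5 cur yaw 64.0 pos [ 0.5168 -0.2005  0.0368] j7 1.1 F [-0.3  0.6  1.6] w 0.017
t 10.58 shift mm [-7.8 25.1 -0.2] turn 32.1 cur yaw 64.0 pos [ 0.5168 -0.2005  0.0368] j7 1.1 F [-0.3  0.6  1.6] w 0.017
t 10.58 shift mm [-10.9  29.5  -0.2] turn 39.0 cur yaw 64.0 pos [ 0.5168 -0.2005  0.0368] j7 1.1 F [-0.3  0.6  1.6] w 0.017
t 10.58 shift mm [-13.3  32.2  -0.2] turn 43.6 cur yaw 64.0 pos [ 0.5168 -0.2005  0.0368] j7 1.1 F [-0.3  0.6  1.6] w 0.017
```

View pics/w10.png

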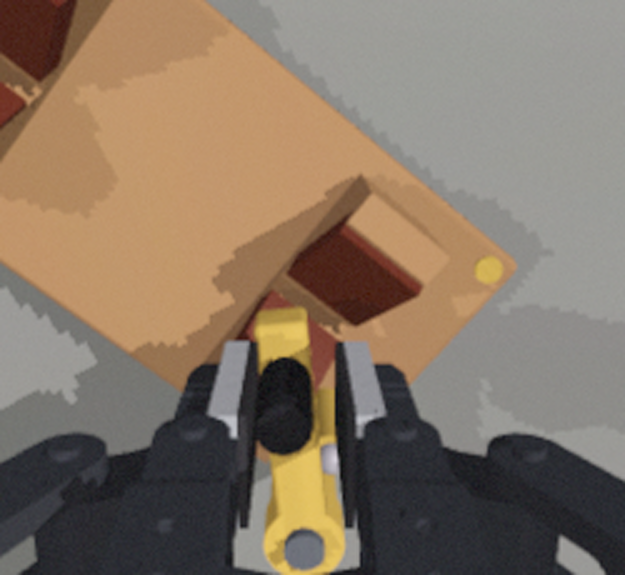

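The knob is following, and it sits against the left pad. I'll continue along the arc.

Request:
carry_out(moves=[[-0.001,0.005,0,5],[-0.002,0.01,0,11],[-0.003,0.015,0,18],[-0.005,0.019,0,23],[-0.006,0.022,0,28]])

```text
t: 11.05
eef_pos: [0.5308, -0.1844, 0.0365]
tcp_rot: [0.453, 0.892, -0.001, -0.001]
contact_force: [-1.5, -3.2, 1.8]
grip_width: 0.0172
```

```bash
python3 -c "
from h import *
for q in (1.45,1.571,1.65,1.7): tgt(*knob(q)[:2],.037,115-np.degrees(q))"
```

```text
t 11.05 shift mm [ 0.1  5.  -0.5] turn 4.2 cur yaw 36.1 pos [ 0.5308 -0.1844  0.0365] j7 0.78 F [-1.5 -3.2  1.8] w 0.0172
t 11.05 shift mm [-0.6 10.4 -0.5] turn 11.1 cur yaw 36.1 pos [ 0.5308 -0.1844  0.0365] j7 0.78 F [-1.5 -3.2  1.8] w 0.0172
t 11.05 shift mm [-1.5 13.8 -0.5] turn 15.7 cur yaw 36.1 pos [ 0.5308 -0.1844  0.0365] j7 0.78 F [-1.5 -3.2  1.8] w 0.0172
t 11.05 shift mm [-2.1 16.  -0.5] turn 18.5 cur yaw 36.1 pos [ 0.5308 -0.1844  0.0365] j7 0.78 F [-1.5 -3.2  1.8] w 0.0172
```

Request:
carry_out(moves=[[0,0.005,0,4],[0,0.009,0,8],[-0.001,0.012,0,11],[-0.001,0.014,0,11],[-0.001,0.015,0,11]])

```text
t: 11.47
eef_pos: [0.5419, -0.1768, 0.0363]
tcp_rot: [0.534, 0.845, -0.002, -0.002]
contact_force: [-6.6, -3.0, 5.1]
grip_width: 0.0174
```

```bash
python3 -c "
from h import *
for q in (1.571,1.7): tgt(*knob(q)[:2],.037,115-np.degrees(q))
f=grab_frame('wrist')
cv2.imwrite('pics/w11.png',cv2.resize(f[100:330,200:450],None,fx=2.5,fy=2.5,interpolation=cv2.INTER_CUBIC))"
```

```text
t 11.47 shift mm [-0.7 -3.  -0.6] turn 0.4 cur yaw 25.4 pos [ 0.5419 -0.1768  0.0363] j7 0.66 F [-6.6 -3.   5.1] w 0.0174
t 11.47 shift mm [-1.2  2.8 -0.7] turn 7.8 cur yaw 25.4 pos [ 0.5419 -0.1768  0.0363] j7 0.66 F [-6.6 -3.   5.1] w 0.0174
```

View pics/w11.png

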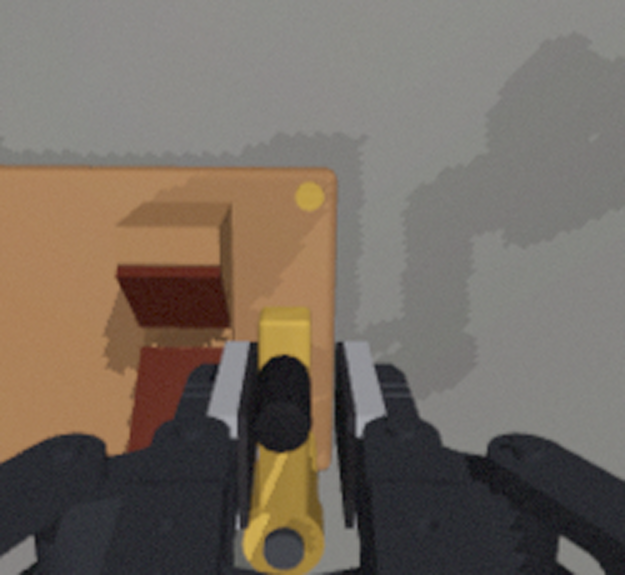

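Request:
carry_out(moves=[[0,0.001,0,0],[0,0.002,0,0],[0,0.002,0,0]])

```text
t: 11.77
eef_pos: [0.5419, -0.1768, 0.0363]
tcp_rot: [0.535, 0.845, -0.003, -0.003]
contact_force: [-7.5, -4.2, 5.5]
grip_width: 0.0171
```

Request:
carry_out(moves=[[0,-0.002,0,0],[0,-0.004,0,0],[0,-0.005,0,0],[0,-0.005,-0.02,0],[0,-0.005,-0.06,0]], hand=0.035)

```text
t: 12.18
eef_pos: [0.5392, -0.175, 0.093]
tcp_rot: [0.534, 0.845, -0.001, -0.004]
contact_force: [1.0, -0.1, 0.8]
grip_width: 0.0348
```

Request:
carry_out(moves=[[0,0,-0.04,0],[0,0,-0.08,0],[0,0.0,-0.1,0],[0.05,0,-0.1,0],[0.08,0,-0.1,0]], hand=0.0854)

```text
t: 12.6
eef_pos: [0.5097, -0.105, 0.198]
tcp_rot: [0.536, 0.844, 0.001, 0.003]
contact_force: [0.3, 1.9, -0.7]
grip_width: 0.0852
```

```bash
python3 -c "
from h import *
tgt(.495,.246,.2,61.5)
s=sense();f=grab_frame('wrist')
cv2.imwrite('pics/w12.png',f)
f=grab_frame('side');cv2.imwrite('pics/s12.png',cv2.resize(f[250:400,240:420],None,fx=4,fy=4,interpolation=cv2.INTER_CUBIC))
f=grab_frame('top');cv2.imwrite('pics/t12.png',cv2.resize(f[190:290,370:480],None,fx=6,fy=6,interpolation=cv2.INTER_CUBIC))"
```

```text
t 12.6 shift mm [323.9 135.9  -2.5] turn -36.3 cur yaw 25.2 pos [ 0.5097 -0.105   0.198 ] j7 0.55 F [ 0.3  1.9 -0.7] w 0.0852
```

View pics/w12.png

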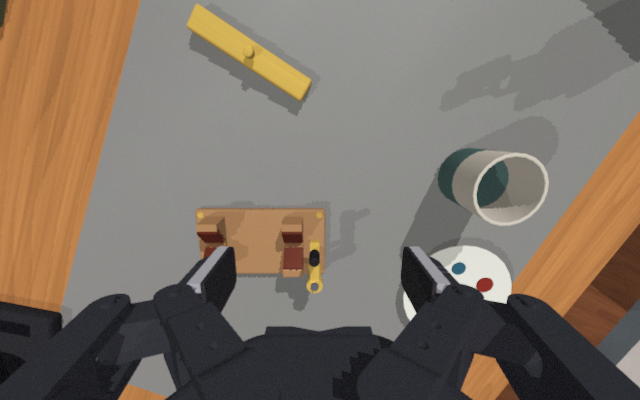

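View pics/s12.png

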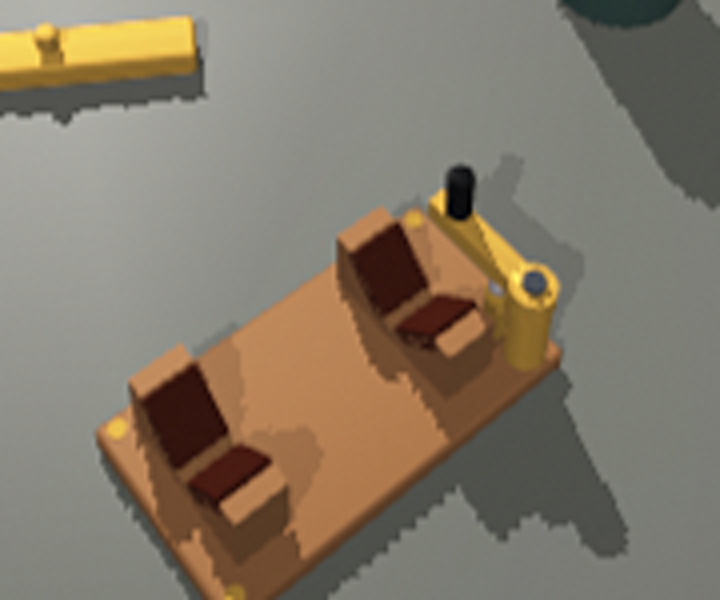

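Both views show the brace lying across the end of the V, parallel to the end of the base, with the knob top near crop (459,175). The next script checks its angle, and the arm can go to the tube.

```bash
python3 -c "
from h import *
for q in (1.4,1.45,1.5,1.571): print(q,(proj('side',knob(q))[0]-[240,250]+.4)*4)"
```

```text
1.4 [450.300975   187.07911853]
1.45 [453.79565599 183.73501608]
1.5 [457.4832534  180.56437121]
1.571 [463.03303247 176.37137838]
```

Request:
carry_out(moves=[[0.324,0.136,0,-36],[0.324,0.136,0,-36],[0.324,0.136,0,-36],[0.324,0.136,0,-36],[0.324,0.136,0,-36]])

```text
t: 13.17
eef_pos: [0.4993, 0.1051, 0.1961]
tcp_rot: [0.247, 0.969, 0.0, 0.001]
contact_force: [0.9, 0.2, -0.1]
grip_width: 0.0856
```

```bash
python3 -c "
from h import *
tgt(.495,.246,.2,61.5)"
```

```text
t 13.17 shift mm [ 71.1 121.7  -3.9] turn -0.1 cur yaw 61.4 pos [0.4993 0.1051 0.1961] j7 0.63 F [ 0.9  0.2 -0.1] w 0.0856
```

Request:
carry_out(moves=[[0.025,0.04,0,0],[0.045,0.075,0,0],[0.06,0.1,0,0],[0.071,0.121,0,0],[0.071,0.121,0,0]])

```text
t: 13.58
eef_pos: [0.4948, 0.252, 0.1961]
tcp_rot: [0.245, 0.97, 0.003, 0.0]
contact_force: [0.5, 0.8, 0.3]
grip_width: 0.0854
```

Request:
carry_out(moves=[[0,0,0.0,0],[0,0,0.0,0]])

```text
t: 13.75
eef_pos: [0.4954, 0.2426, 0.1957]
tcp_rot: [0.25, 0.968, -0.001, 0.0]
contact_force: [0.4, -0.5, 0.6]
grip_width: 0.0854
```

```bash
python3 -c "
from h import *
s=sense();f=grab_frame('wrist')
tgt(.495,.246,.1,61.5)
p=[.4945,.246,-.4970]
L=[(75,0,28),(-75,0,28),(75,20,28),(75,-20,28),(-75,20,28),(-75,-20,28),(85,37,8),(85,-37,8),(-85,37,8),(-85,-37,8)]
for u in wproj(place(p,np.array(L)/1000.),s): cv2.circle(f,tuple(int(round(v)) for v in u),1,(0,255,0),-1)
cv2.imwrite('pics/w13.png',cv2.resize(f[60:320,190:450],None,fx=2.3,fy=2.3,interpolation=cv2.INTER_CUBIC))"
```

```text
t 13.8 shift mm [ 2.4  3.4 95.8] turn -0.5 cur yaw 61.0 pos [0.4954 0.242  0.1958] j7 0.41 F [ 0.6 -0.4 -0.2] w 0.0855
```

View pics/w13.png

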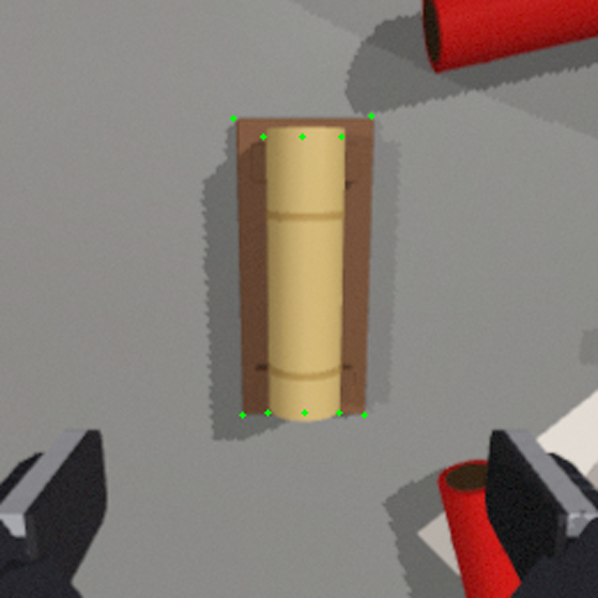

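Request:
carry_out(moves=[[0.002,0.002,0.03,0],[0.002,0.003,0.07,0],[0.002,0.003,0.11,0],[0.002,0.003,0.14,0],[0.002,0.003,0.15,0]])

```text
t: 14.22
eef_pos: [0.4923, 0.2443, 0.0421]
tcp_rot: [0.25, 0.968, -0.003, -0.002]
contact_force: [0.2, -0.7, -0.2]
grip_width: 0.0856
```

Request:
carry_out(moves=[[0,0,0.01,0],[0,0,0.015,0]])

```text
t: 14.38
eef_pos: [0.495, 0.2469, 0.0308]
tcp_rot: [0.25, 0.968, -0.0, 0.0]
contact_force: [0.2, 0.7, -0.4]
grip_width: 0.0858
```

```bash
python3 -c "
from h import *
tgt(.495,.246,-.019,61.5)"
```

```text
t 14.38 shift mm [-0.4 -0.8 49.8] turn -0.4 cur yaw 61.1 pos [0.495  0.2469 0.0308] j7 0.35 F [ 0.2  0.7 -0.4] w 0.0858
```

Request:
carry_out(moves=[[0,-0.001,0.015,0],[0,-0.001,0.03,0],[0,-0.001,0.042,0],[0,-0.001,0.049,0],[0,-0.001,0.049,0]])

```text
t: 14.8
eef_pos: [0.4938, 0.2467, -0.0185]
tcp_rot: [0.249, 0.968, -0.0, -0.0]
contact_force: [0.2, -0.0, 0.8]
grip_width: 0.0851
```

Request:
carry_out(moves=[[0,0,0,0],[0,0,0,0]], hand=0.05)

```text
t: 14.97
eef_pos: [0.4945, 0.2472, -0.0172]
tcp_rot: [0.249, 0.968, 0.001, 0.001]
contact_force: [-0.5, 0.4, 0.0]
grip_width: 0.0641
```

```bash
python3 -c "
from h import *
tgt(.495,.246,-.019,61.5)
f=grab_frame('side');cv2.imwrite('pics/s14.png',cv2.resize(f[120:240,210:360],None,fx=5,fy=5,interpolation=cv2.INTER_CUBIC))
f=grab_frame('wrist');cv2.imwrite('pics/w14.png',f)"
```

```text
t 14.97 shift mm [-1.  -0.8  1.8] turn -0.4 cur yaw 61.1 pos [ 0.4945  0.2472 -0.0172] j7 0.34 F [-0.5  0.4  0. ] w 0.0641
```

View pics/s14.png

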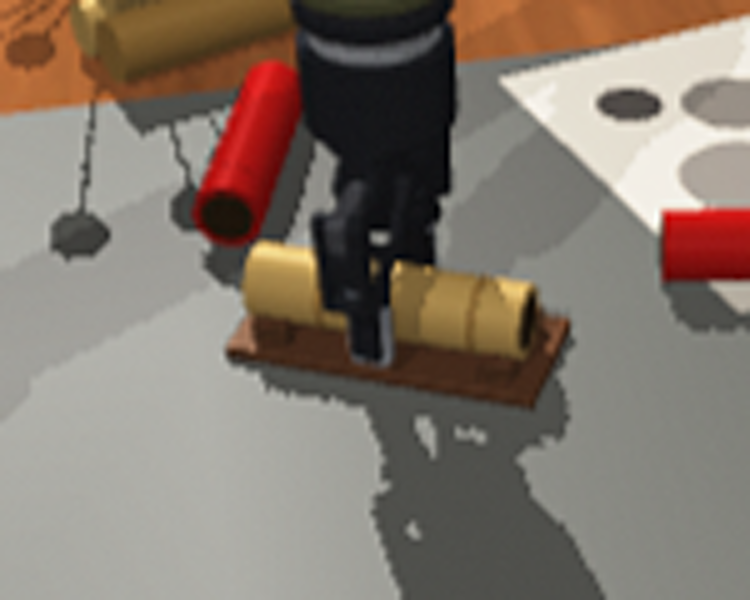

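View pics/w14.png

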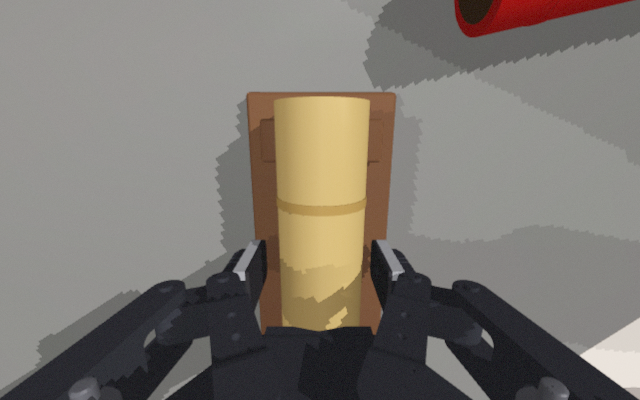

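Request:
carry_out(moves=[[0,0,0,0],[0,0,0,0],[0,0,0,0],[0,0,0,0],[0,0,0,0]], hand=0.03, force=40)

```text
t: 15.48
eef_pos: [0.4944, 0.2472, -0.0172]
tcp_rot: [0.249, 0.968, 0.001, 0.001]
contact_force: [-0.1, 0.2, 7.1]
grip_width: 0.0387
```

Request:
carry_out(moves=[[0,0,-0.01,0],[0,0,-0.03,0],[0,0,-0.06,0],[0,0,-0.1,0],[0,0,-0.1,0]])

```text
t: 15.9
eef_pos: [0.4975, 0.2487, 0.0882]
tcp_rot: [0.249, 0.968, 0.004, 0.004]
contact_force: [0.2, 0.6, -1.8]
grip_width: 0.0388
```

```bash
python3 -c "
from h import *
tgt(*place(CR,[0,0,.1])[0],-65)
f=grab_frame('side');cv2.imwrite('pics/s15.png',cv2.resize(f[80:240,210:360],None,fx=4,fy=4,interpolation=cv2.INTER_CUBIC))
f=grab_frame('wrist');cv2.imwrite('pics/w15.png',f)"
```

```text
t 15.9 shift mm [-199.7 -422.2  -14.5] turn 126.1 cur yaw 61.1 pos [0.4975 0.2487 0.0882] j7 0.37 F [ 0.2  0.6 -1.8] w 0.0388
```

View pics/s15.png

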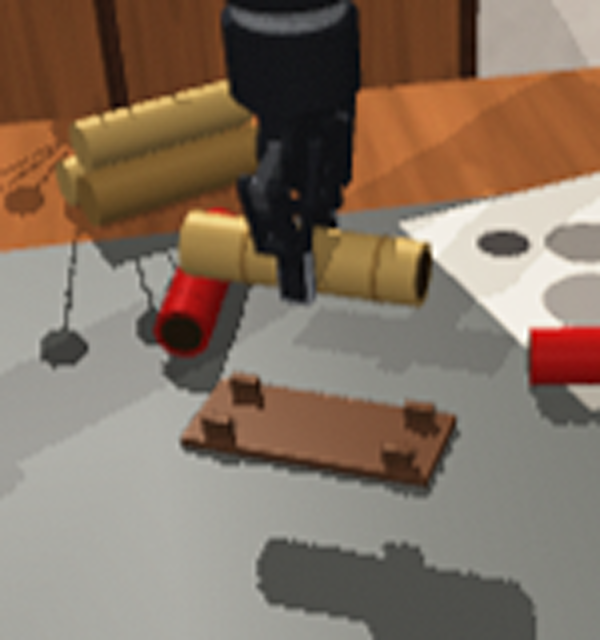

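View pics/w15.png

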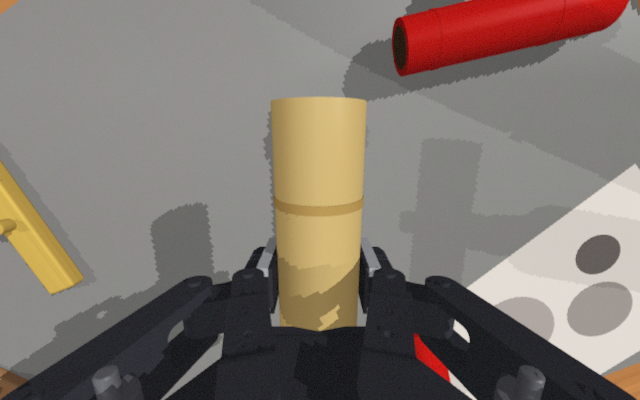

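Request:
carry_out(moves=[[-0.012,-0.025,-0.015,7],[-0.028,-0.06,-0.03,14],[-0.045,-0.095,-0.03,21],[-0.062,-0.13,-0.03,28],[-0.079,-0.165,-0.03,35]], force=60)

```text
t: 16.42
eef_pos: [0.4818, 0.0624, 0.1111]
tcp_rot: [0.531, 0.847, -0.001, -0.001]
contact_force: [0.7, 0.3, -1.0]
grip_width: 0.0383
```

```bash
python3 -c "
from h import *
tgt(*place(CR,[-.012,0,.1])[0],-65)"
```

```text
t 16.42 shift mm [-245.8 -146.2   11.4] turn 90.8 cur yaw 25.8 pos [0.4818 0.0624 0.1111] j7 0.23 F [ 0.7  0.3 -1. ] w 0.0383
```

Request:
carry_out(moves=[[-0.03,-0.018,0,7],[-0.06,-0.036,0,14],[-0.09,-0.054,0,21],[-0.12,-0.071,0,28],[-0.15,-0.089,0,35]])

```text
t: 16.83
eef_pos: [0.468, -0.111, 0.1108]
tcp_rot: [0.761, 0.648, -0.001, -0.001]
contact_force: [0.7, 0.7, -3.1]
grip_width: 0.0384
```

```bash
python3 -c "
from h import *
tgt(*place(CR,[-.012,0,.1])[0],-65)"
```

```text
t 16.83 shift mm [-111.8    7.4   10.7] turn 55.8 cur yaw -9.2 pos [ 0.468  -0.111   0.1108] j7 0.13 F [ 0.7  0.7 -3.1] w 0.0384
```

Request:
carry_out(moves=[[-0.03,0.002,0,7],[-0.06,0.004,0,14],[-0.08,0.005,0,21],[-0.1,0.006,0,28],[-0.11,0.007,0,35]])

```text
t: 17.25
eef_pos: [0.4574, -0.2225, 0.1108]
tcp_rot: [0.922, 0.387, -0.002, -0.0]
contact_force: [-0.2, -0.0, -1.8]
grip_width: 0.0384
```

Request:
carry_out(moves=[[0,0,0,7],[0,0,0,14],[0,0,0,20.5],[0,0,0,20.5],[0,0,0,20.5]])

```text
t: 17.67
eef_pos: [0.4585, -0.2189, 0.1109]
tcp_rot: [0.975, 0.224, -0.001, -0.001]
contact_force: [-0.1, -0.1, -1.1]
grip_width: 0.0384
```

```bash
python3 -c "
from h import *
tgt(*place(CR,[-.012,0,.06])[0],-65)
s=sense();f=grab_frame('wrist')
L=[(75,28,60),(75,-34,60),(65,36,45),(65,-36,45),(40,36,45),(40,-36,45),(65,0,12),(95,45,12),(95,-51,12)]
for u in wproj(place(CR,np.array(L)/1000.),s): cv2.circle(f,tuple(int(round(v)) for v in u),1,(0,255,0),-1)
cv2.imwrite('pics/w16.png',f)
f=grab_frame('top');cv2.imwrite('pics/t16.png',cv2.resize(f[180:300,360:490],None,fx=5,fy=5,interpolation=cv2.INTER_CUBIC))"
```

```text
t 17.67 shift mm [-2.6  2.9 50.9] turn 0.8 cur yaw -64.2 pos [ 0.4585 -0.2189  0.1109] j7 -0.3 F [-0.1 -0.1 -1.1] w 0.0384
```

View pics/w16.png

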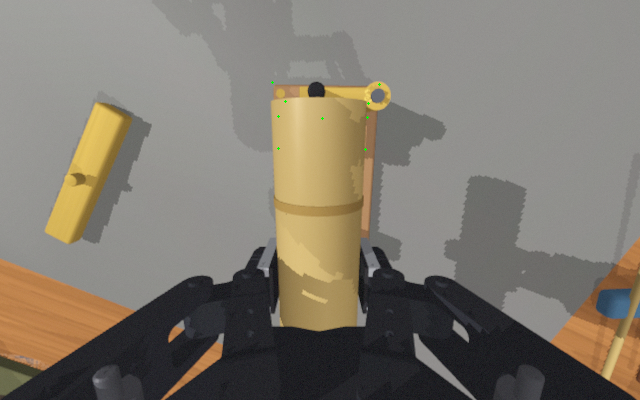

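View pics/t16.png

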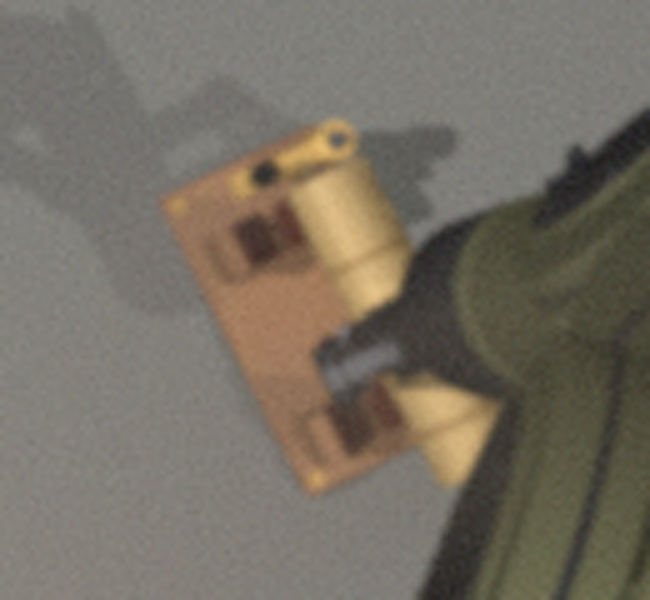

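Request:
carry_out(moves=[[-0.002,0.002,0.01,0.5],[-0.002,0.003,0.03,0.8],[-0.002,0.003,0.055,0.8],[-0.002,0.003,0.07,0.8],[-0.002,0.003,0.077,0.8]])

```text
t: 18.18
eef_pos: [0.4576, -0.2225, 0.0325]
tcp_rot: [0.977, 0.215, -0.001, -0.001]
contact_force: [-0.5, 0.5, -1.0]
grip_width: 0.0387
```

Request:
carry_out(moves=[[0,0,0,0],[0,0,0,0],[0,0,0,0]])

```text
t: 18.43
eef_pos: [0.4594, -0.2235, 0.0356]
tcp_rot: [0.977, 0.215, 0.0, 0.0]
contact_force: [-0.3, 0.2, -1.4]
grip_width: 0.0385
```

```bash
python3 -c "
from h import *
tgt(*place(CR,[-.0,0,.0048])[0],-65)
s=sense();f=grab_frame('wrist')
cv2.imwrite('pics/w17.png',cv2.resize(f[40:280,200:440],None,fx=2.5,fy=2.5,interpolation=cv2.INTER_CUBIC))
f=grab_frame('side');cv2.imwrite('pics/s17.png',cv2.resize(f[250:400,240:420],None,fx=4,fy=4,interpolation=cv2.INTER_CUBIC))"
```

```text
t 18.43 shift mm [10.4 -1.8 30.8] turn -0.2 cur yaw -65.2 pos [ 0.4594 -0.2235  0.0356] j7 -0.25 F [-0.3  0.2 -1.4] w 0.0385
```

View pics/w17.png

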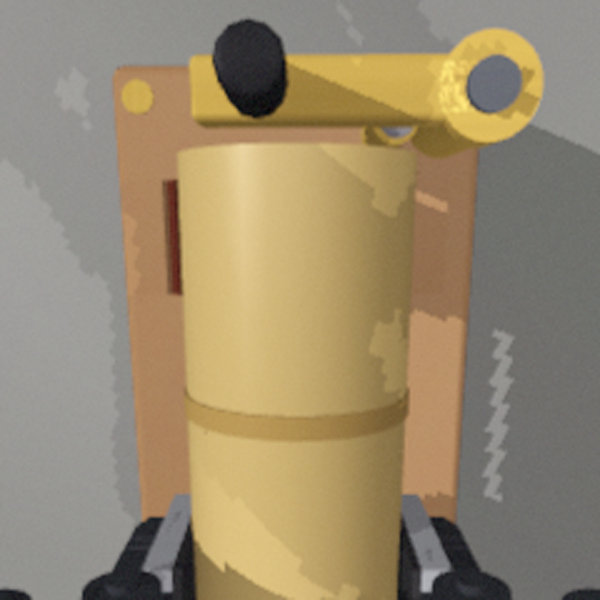

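View pics/s17.png

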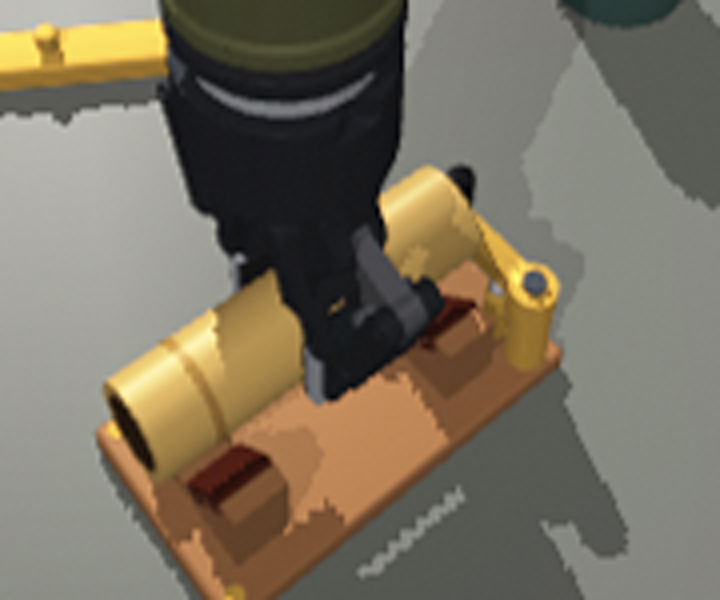

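Request:
carry_out(moves=[[0,-0.002,0.004,0],[0,-0.002,0.012,0],[0,-0.002,0.019,0],[0,-0.002,0.024,0],[0,-0.002,0.026,0]])

```text
t: 18.95
eef_pos: [0.4576, -0.2208, 0.0078]
tcp_rot: [0.977, 0.215, -0.001, -0.001]
contact_force: [-0.4, -0.2, -2.2]
grip_width: 0.0384
```

Request:
carry_out(moves=[[0,0,0,0],[0,0,0,0],[0.002,0,0,0],[0.004,0,0,0],[0.006,0,0,0]])

```text
t: 19.37
eef_pos: [0.4641, -0.2186, 0.0092]
tcp_rot: [0.977, 0.215, 0.0, 0.0]
contact_force: [-0.2, -0.1, -1.2]
grip_width: 0.0383
```

```bash
python3 -c "
from h import *
tgt(*place(CR,[-.0,0,.0048])[0],-65)
M=R.from_quat(sense()['tcp_rot']).as_matrix();print(M.T@sense()['contact_force'],sense()['torque'])
s=sense();f=grab_frame('wrist')
cv2.imwrite('pics/w18.png',cv2.resize(f[40:280,200:440],None,fx=2.5,fy=2.5,interpolation=cv2.INTER_CUBIC))"
```

```text
t 19.37 shift mm [4.2 0.7 4.4] turn -0.2 cur yaw -65.2 pos [ 0.4641 -0.2186  0.0092] j7 -0.24 F [-0.2 -0.1 -1.2] w 0.0383
[-0.19728236 -0.00208007  1.23168775] [0.01215046 0.04140237 0.03844578]
```

View pics/w18.png

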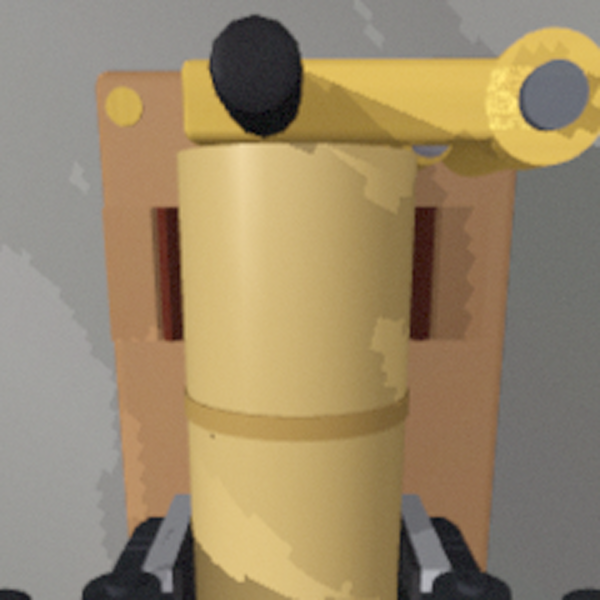

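Request:
carry_out(moves=[[0.0005,0,0.001,0],[0.001,0,0.002,0],[0.0015,0,0.002,0],[0.002,0,0.002,0],[0.002,0,0.002,0]])

```text
t: 19.83
eef_pos: [0.4655, -0.2178, 0.0069]
tcp_rot: [0.977, 0.215, 0.0, -0.0]
contact_force: [0.2, -0.4, -1.5]
grip_width: 0.0381
```

```bash
cat >> h.py <<'E'
def tf():
    s=sense();M=R.from_quat(s['tcp_rot']).as_matrix();print('toolF',np.round(M.T@s['contact_force'],1),'toolM',np.round(M.T@s['torque'],2))
E
python3 -c "
from h import *
tf();tgt(*place(CR,[-.0,0,.0048])[0],-65)"
```

```text
toolF [-0.   0.4  1.5] toolM [ 0.04 -0.02  0.02]
t 19.83 shift mm [2.6 0.9 2.1] turn -0.2 cur yaw -65.2 pos [ 0.4655 -0.2178  0.0069] j7 -0.25 F [ 0.2 -0.4 -1.5] w 0.0381
```

Request:
carry_out(moves=[[0.0005,0,0,0],[0.001,0,0,0],[0.0015,0,0,0],[0.0015,0,0,0]])

```text
t: 20.17
eef_pos: [0.4658, -0.2176, 0.0069]
tcp_rot: [0.977, 0.215, -0.001, -0.0]
contact_force: [-3.0, -1.5, -0.8]
grip_width: 0.0381
```

```bash
python3 -c "
from h import *
tf();tgt(*place(CR,[-.0,0,.0048])[0],-65)"
```

```text
toolF [-3.3  0.1  0.8] toolM [-0.08 -0.61 -0.02]
t 20.17 shift mm [2.2 0.9 2.1] turn -0.2 cur yaw -65.2 pos [ 0.4658 -0.2176  0.0069] j7 -0.25 F [-3.  -1.5 -0.8] w 0.0381
```

Request:
carry_out(moves=[[0,0,0.0005,0],[0,0,0.001,0],[0,0,0.0015,0],[0,0,0.0015,0]])

```text
t: 20.5
eef_pos: [0.466, -0.2177, 0.0055]
tcp_rot: [0.977, 0.215, -0.001, 0.0]
contact_force: [-5.8, -3.0, 1.2]
grip_width: 0.0381
```

```bash
python3 -c "
from h import *
tf();tgt(*place(CR,[-.0,0,.0048])[0],-65)"
```

```text
toolF [-6.5  0.2 -1.2] toolM [-0.11 -1.   -0.12]
t 20.5 shift mm [2.1 0.7 0.7] turn -0.2 cur yaw -65.2 pos [ 0.466  -0.2177  0.0055] j7 -0.25 F [-5.8 -3.   1.2] w 0.0381
```

Request:
carry_out(moves=[[-0.0003,0,0.0005,0],[-0.0004,0,0.001,0],[-0.0004,0,0.001,0],[-0.0004,0,0.001,0]])

```text
t: 20.83
eef_pos: [0.4661, -0.218, 0.005]
tcp_rot: [0.977, 0.215, -0.0, 0.0]
contact_force: [-4.1, -2.3, 6.9]
grip_width: 0.038
```

```bash
python3 -c "
from h import *
tf();tgt(*place(CR,[-.0,0,.0048])[0],-65)"
```

```text
toolF [-4.6  0.3 -6.9] toolM [-0.05 -1.11 -0.24]
t 20.83 shift mm [2.1 0.5 0.2] turn -0.2 cur yaw -65.2 pos [ 0.4661 -0.218   0.005 ] j7 -0.25 F [-4.1 -2.3  6.9] w 0.038
```

Request:
carry_out(moves=[[-0.0001,0,0.0003,0],[-0.0002,0,0.0005,0],[-0.0002,0,0.0005,0],[-0.0002,0,0.0005,0]])

```text
t: 21.17
eef_pos: [0.4661, -0.2179, 0.0049]
tcp_rot: [0.977, 0.215, 0.0, 0.0]
contact_force: [-4.9, -1.8, 11.9]
grip_width: 0.0379
```

```bash
python3 -c "
from h import *
tf();tgt(*place(CR,[-.0,0,.0048])[0],-65)
f=grab_frame('side');cv2.imwrite('pics/s19.png',cv2.resize(f[250:400,240:420],None,fx=4,fy=4,interpolation=cv2.INTER_CUBIC))
f=grab_frame('wrist');cv2.imwrite('pics/w19.png',cv2.resize(f[40:280,200:440],None,fx=2.5,fy=2.5,interpolation=cv2.INTER_CUBIC))"
```

```text
toolF [ -5.2  -0.4 -11.9] toolM [ 0.09 -1.1  -0.25]
t 21.17 shift mm [2.1 0.5 0.1] turn -0.2 cur yaw -65.2 pos [ 0.4661 -0.2179  0.0049] j7 -0.24 F [-4.9 -1.8 11.9] w 0.0379
```

View pics/s19.png

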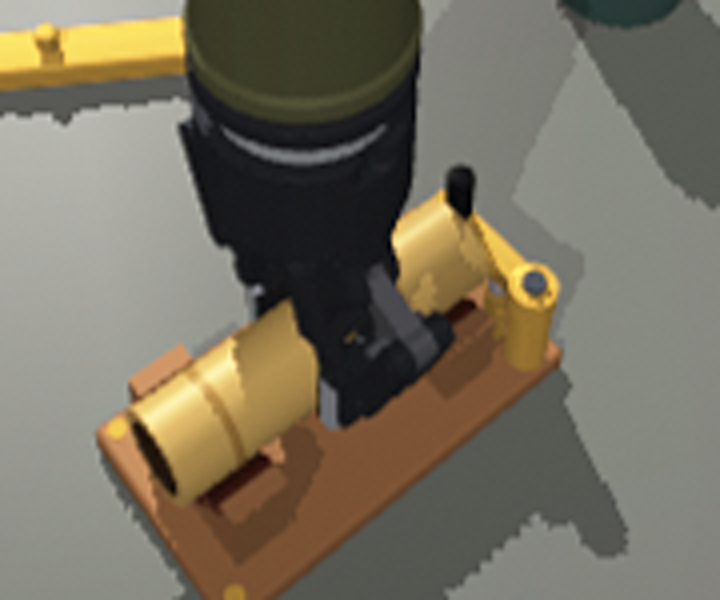

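View pics/w19.png

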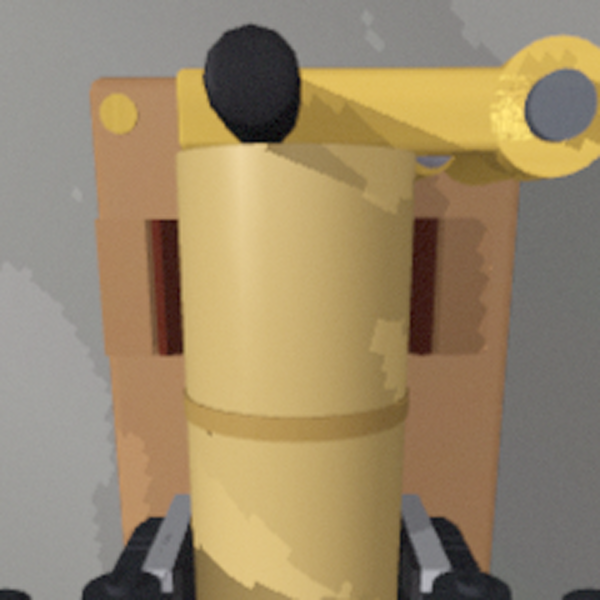

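Request:
carry_out(moves=[[0,0,-0.0002,0],[0,0,-0.0002,0],[0,0,-0.0002,0],[0,0,-0.0002,0],[0,0,-0.0002,0]])

```text
t: 21.68
eef_pos: [0.4661, -0.218, 0.0049]
tcp_rot: [0.977, 0.215, 0.0, 0.0]
contact_force: [-4.6, -2.1, 9.4]
grip_width: 0.0385
```

Request:
carry_out(moves=[[0,0,0,0],[0,0,0,0],[0,0,0,0],[0,0,0,0],[0,0,0,0]])

```text
t: 22.1
eef_pos: [0.4661, -0.218, 0.0049]
tcp_rot: [0.977, 0.215, 0.0, 0.0]
contact_force: [-5.6, -2.1, 9.8]
grip_width: 0.0383
```

```bash
python3 -c "
from h import *
tf();tgt(*place(CR,[-.0,0,.0048])[0],-65)
f=grab_frame('top');cv2.imwrite('pics/t20.png',f);tf()"
```

```text
toolF [-6.  -0.4 -9.8] toolM [ 0.05 -1.02 -0.32]
t 22.1 shift mm [2.1 0.5 0.1] turn -0.2 cur yaw -65.2 pos [ 0.4661 -0.218   0.0049] j7 -0.24 F [-5.6 -2.1  9.8] w 0.0383
toolF [-4.8 -0.6 -9.6] toolM [ 0.08 -1.06 -0.27]
```

View pics/t20.png

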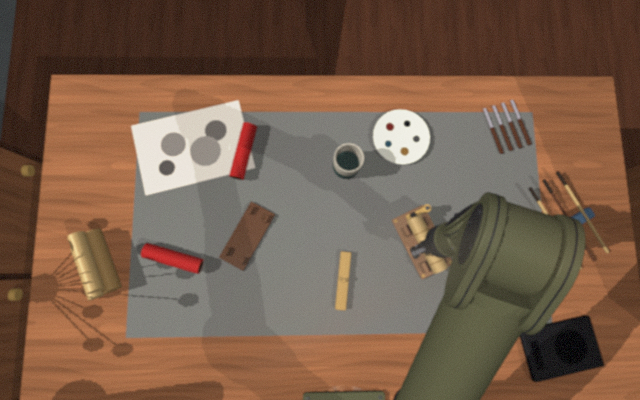

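The cup (348,160), palette (401,137) and weight (344,280) are where they started. The tube lies in the V against the brace, and the push is steady at about 9.7 N, so I'm handing in.

```bash
python3 -c "
from plant import *
print(job_done())
s=sense();print(s['t'],s['contact_force'],s['grip_width'])"
```

```text
the job is handed in; nothing more can be done
None
the job is handed in; nothing more can be done
```

I swung the brace by its knob to its stop across the end of the V, then took the tube from its rest and laid it in the V with its end against the brace. I handed the job in at about 22 s, still gripping the tube and pressing it down; no verdict came back.

**Last checks before hand-in:**
- **Brace:** it read at least 1.5 rad in the pictures, past the 1.45 snap point. It met its stop at about 7 N and stayed put after I let go of the knob.
- **Press:** a steady 9.4 to 9.8 N down, with almost no sideways force (under 1 N). Its end bears on the brace with about 5 N.
- **Height:** the tube's axis is at 50 mm, which is the fully seated height.
- **Other things:** the cup, palette plate and paperweight look unmoved in the top view.

**What went wrong or disagreed:**
- **Missed first swing:** my first pass went over the knob without touching it. The fingertips turned out to be about 26 mm behind the reported tool point, which does not match the interface text.
- **Hard touch on the table:** I found that offset by touching the bare table with the closed fingertips, and one step too many raised the force to about 60 N. That is under the 120 N wrist limit. It is over the 40 N limit for the gripper's body, but only the fingertips were touching.
- **Uneven first contact:** the torque readings suggested the rear cheek took the load first. The extra load after that came on centred.

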